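# Load the wash tray with square nuts and close it

### The job

Take the brass collar off the long stud and set it flat on the bench, lift the cover off the wash tray and lay it flat on the black mat; then take the yellow shaker and shake all its square nuts out evenly over the tray, at least two in each of the three bays (a stray nut may be put right by hand). Stand the empty shaker upright on the bench again, seat the cover back over both pins flat on the tray, and last slip the collar back over the long stud, down onto the cover. Leave the bracket, the tin and the screwdriver where they are.

Things in the scene. Friction and masses are not known exactly. Their poses are not given: they have to be found in the camera images.
- tray: fixed grey steel wash tray, 146 x 284 mm (x, y), rim at z = 34 mm. Origin: centre of its underside; x points roughly away from the robot, y along its length. Inside: floor at z = 4 mm, walls at x = +-65, y = +-112 mm; two ribs at y = +-36 mm (4 mm thick, tops at z = 18 mm) part it along y into three bays of about 130 x 72 mm. Solid end blocks carry the pins at y = +-127 mm
- stud (a point): centre of the top of the long brass stud at the tray's y = +127 mm: 12 mm diameter, tapered tip, rising 37 mm above the rim (top at z = 71 mm). The short pin at y = -127 mm, also 12 mm, rises 16 mm above the rim (top at z = 50 mm)
- bay_a (a point): centre of the floor of the bay next to the long stud
- bay_b (a point): centre of the floor of the middle bay
- bay_c (a point): centre of the floor of the bay next to the short pin
- cover: loose aluminium cover plate of the tray, 140 x 284 x 5 mm (x, y, z), 0.3 to 0.45 kg, with 18 mm holes at y = +-127 mm that go over the tray's pins, either way round. On top, in the middle, a red bar handle 16 mm wide (x), 70 mm long (y), from 5 to 39 mm above the underside. Origin: centre of the underside; seated, it lies above the tray's origin at the rim's height
- mat: black rubber mat fixed on the bench, 320 x 200 x 4 mm (x, y, z); origin: centre of its underside
- shaker: yellow shaker, flat box 120 x 54 x 31 mm (x, y, z), 0.2 to 0.33 kg, with the nuts lying in it two abreast. Closed at +x; the whole -x end is its open mouth, 46 x 24 mm, no sill. Floor and walls 4 mm, clear roof, on its middle a black square knob 24 x 24 mm, from 31 to 71 mm above the underside. Origin: centre of the underside
- shaker_mouth (a point): middle of the lower edge of the shaker's mouth, 60 mm in front of (-x) its origin, 4 mm above its underside. Nuts slide out when the shaker is tipped mouth down by about 27 to 36 degrees, or creep out at less when it is shaken along its length
- collar: loose brass retaining collar, a ring of 40 mm outer and 18 mm inner diameter, 24 mm high, about 90 g, sitting loose on the long stud, flat on the cover (its top 8 mm below the stud's). Origin: centre of its underside
- nut1: steel square nut 18 x 18 x 10 mm, 18 g; origin: centre of its underside as it starts. 7 to 10 of these are present (None: absent, or held in the fingers)
- nut2: steel square nut 18 x 18 x 10 mm, 18 g; origin: centre of its underside as it starts. 7 to 10 of these are present (None: absent, or held in the fingers)
- nut3: steel square nut 18 x 18 x 10 mm, 18 g; origin: centre of its underside as it starts. 7 to 10 of these are present (None: absent, or held in the fingers)
- nut4: steel square nut 18 x 18 x 10 mm, 18 g; origin: centre of its underside as it starts. 7 to 10 of these are present (None: absent, or held in the fingers)
- nut5: steel square nut 18 x 18 x 10 mm, 18 g; origin: centre of its underside as it starts. 7 to 10 of these are present (None: absent, or held in the fingers)
- nut6: steel square nut 18 x 18 x 10 mm, 18 g; origin: centre of its underside as it starts. 7 to 10 of these are present (None: absent, or held in the fingers)
- nut7: steel square nut 18 x 18 x 10 mm, 18 g; origin: centre of its underside as it starts. 7 to 10 of these are present (None: absent, or held in the fingers)
- nut8: steel square nut 18 x 18 x 10 mm, 18 g; origin: centre of its underside as it starts. 7 to 10 of these are present (None: absent, or held in the fingers)
- nut9: steel square nut 18 x 18 x 10 mm, 18 g; origin: centre of its underside as it starts. 7 to 10 of these are present (None: absent, or held in the fingers)
- nut10: steel square nut 18 x 18 x 10 mm, 18 g; origin: centre of its underside as it starts. 7 to 10 of these are present (None: absent, or held in the fingers)
- bracket: bystander: steel angle bracket 120 x 30 x 54 mm
- grease_tin: bystander: small green-banded tin, 64 mm diameter, 55 mm high
- driver: bystander: screwdriver with a red handle
Not all that is in view belongs to the job. Of the things like the collar, leave any that is blue; of the rest the smaller one is meant.

How it is judged (in metres and radians):
On the way, in this order (a step that is already met when the one before it is completed fails the run):
1. the collar lies flat on the bench, let go (height (world z) of collar between -0.005 and 0.008 m and angle between collar's own z axis and vertical below 0.1 rad and contact force between the fingers and collar below 0.3 N), for 0.2 s.
2. the cover lies flat on the black mat, let go (horizontal distance between cover and mat below 0.06 m and height (world z) of cover between 0 and 0.01 m and angle between cover's own z axis and vertical below 0.05 rad and contact force between the fingers and cover below 0.3 N), for 0.2 s.
3. the shaker is held over the tray and tipped (height (world z) of shaker above 0.04 m and angle between shaker's own z axis and vertical above 0.12 rad and horizontal distance between shaker and tray below 0.2 m), for 0.1 s.
4. every nut lies in the tray, at least two in each bay (x of nut1 in the frame of tray between -0.066 and 0.066 m and y of nut1 in the frame of tray between -0.113 and 0.113 m and z of each of nut1, nut2, nut3, nut4, nut5, nut6, nut7, nut8, nut9, nut10 in the frame of tray below 0.03 m and x of nut2 in the frame of tray between -0.066 and 0.066 m and y of nut2 in the frame of tray between -0.113 and 0.113 m and x of nut3 in the frame of tray between -0.066 and 0.066 m and y of nut3 in the frame of tray between -0.113 and 0.113 m and x of nut4 in the frame of tray between -0.066 and 0.066 m and y of nut4 in the frame of tray between -0.113 and 0.113 m and x of nut5 in the frame of tray between -0.066 and 0.066 m and y of nut5 in the frame of tray between -0.113 and 0.113 m and x of nut6 in the frame of tray between -0.066 and 0.066 m and y of nut6 in the frame of tray between -0.113 and 0.113 m and x of nut7 in the frame of tray between -0.066 and 0.066 m and y of nut7 in the frame of tray between -0.113 and 0.113 m and x of nut8 in the frame of tray between -0.066 and 0.066 m and y of nut8 in the frame of tray between -0.113 and 0.113 m and x of nut9 in the frame of tray between -0.066 and 0.066 m and y of nut9 in the frame of tray between -0.113 and 0.113 m and x of nut10 in the frame of tray between -0.066 and 0.066 m and y of nut10 in the frame of tray between -0.113 and 0.113 m and ((y of any of nut1, nut4, nut5, nut7, nut9 in the frame of tray above 0.036 m and y of any of nut2, nut3, nut6, nut8, nut10 in the frame of tray above 0.036 m) or (y of any of nut1, nut3, nut6, nut7, nut9 in the frame of tray above 0.036 m and y of any of nut2, nut4, nut5, nut8, nut10 in the frame of tray above 0.036 m) or (y of any of nut1, nut3, nut5, nut8, nut9 in the frame of tray above 0.036 m and y of any of nut2, nut4, nut6, nut7, nut10 in the frame of tray above 0.036 m) or (y of any of nut1, nut3, nut5, nut7, nut10 in the frame of tray above 0.036 m and y of any of nut2, nut4, nut6, nut8, nut9 in the frame of tray above 0.036 m)) and (((y of nut1 in the frame of tray between -0.036 and 0.036 m or y of nut4 in the frame of tray between -0.036 and 0.036 m or y of nut5 in the frame of tray between -0.036 and 0.036 m or y of nut7 in the frame of tray between -0.036 and 0.036 m or y of nut9 in the frame of tray between -0.036 and 0.036 m) and (y of nut2 in the frame of tray between -0.036 and 0.036 m or y of nut3 in the frame of tray between -0.036 and 0.036 m or y of nut6 in the frame of tray between -0.036 and 0.036 m or y of nut8 in the frame of tray between -0.036 and 0.036 m or y of nut10 in the frame of tray between -0.036 and 0.036 m)) or ((y of nut1 in the frame of tray between -0.036 and 0.036 m or y of nut3 in the frame of tray between -0.036 and 0.036 m or y of nut6 in the frame of tray between -0.036 and 0.036 m or y of nut7 in the frame of tray between -0.036 and 0.036 m or y of nut9 in the frame of tray between -0.036 and 0.036 m) and (y of nut2 in the frame of tray between -0.036 and 0.036 m or y of nut4 in the frame of tray between -0.036 and 0.036 m or y of nut5 in the frame of tray between -0.036 and 0.036 m or y of nut8 in the frame of tray between -0.036 and 0.036 m or y of nut10 in the frame of tray between -0.036 and 0.036 m)) or ((y of nut1 in the frame of tray between -0.036 and 0.036 m or y of nut3 in the frame of tray between -0.036 and 0.036 m or y of nut5 in the frame of tray between -0.036 and 0.036 m or y of nut8 in the frame of tray between -0.036 and 0.036 m or y of nut9 in the frame of tray between -0.036 and 0.036 m) and (y of nut2 in the frame of tray between -0.036 and 0.036 m or y of nut4 in the frame of tray between -0.036 and 0.036 m or y of nut6 in the frame of tray between -0.036 and 0.036 m or y of nut7 in the frame of tray between -0.036 and 0.036 m or y of nut10 in the frame of tray between -0.036 and 0.036 m)) or ((y of nut1 in the frame of tray between -0.036 and 0.036 m or y of nut3 in the frame of tray between -0.036 and 0.036 m or y of nut5 in the frame of tray between -0.036 and 0.036 m or y of nut7 in the frame of tray between -0.036 and 0.036 m or y of nut10 in the frame of tray between -0.036 and 0.036 m) and (y of nut2 in the frame of tray between -0.036 and 0.036 m or y of nut4 in the frame of tray between -0.036 and 0.036 m or y of nut6 in the frame of tray between -0.036 and 0.036 m or y of nut8 in the frame of tray between -0.036 and 0.036 m or y of nut9 in the frame of tray between -0.036 and 0.036 m))) and ((y of any of nut1, nut4, nut5, nut7, nut9 in the frame of tray below -0.036 m and y of any of nut2, nut3, nut6, nut8, nut10 in the frame of tray below -0.036 m) or (y of any of nut1, nut3, nut6, nut7, nut9 in the frame of tray below -0.036 m and y of any of nut2, nut4, nut5, nut8, nut10 in the frame of tray below -0.036 m) or (y of any of nut1, nut3, nut5, nut8, nut9 in the frame of tray below -0.036 m and y of any of nut2, nut4, nut6, nut7, nut10 in the frame of tray below -0.036 m) or (y of any of nut1, nut3, nut5, nut7, nut10 in the frame of tray below -0.036 m and y of any of nut2, nut4, nut6, nut8, nut9 in the frame of tray below -0.036 m))), for 0.3 s.
5. the cover is seated over both pins, flat on the tray (z of cover in the frame of tray between 0.029 and 0.037 m and horizontal distance between cover and tray below 0.007 m and angle between the y axis of cover and the y axis of tray, either way round below 0.06 rad and angle between cover's own z axis and vertical below 0.05 rad), for 0.2 s.
6. the collar is on the long stud, down on the cover (z of collar in the frame of tray between 0.034 and 0.044 m and horizontal distance between collar and stud below 0.006 m and angle between collar's own z axis and vertical below 0.1 rad), for 0.2 s.
At the end, for the whole second after the job is handed in: All nuts lie in the tray (below 30 mm), two or more in each bay (ribs are borders); the cover sits flat over both pins within 7 mm and 0.06 rad; the collar is on the long stud (within 6 mm), down on the cover; the shaker stands upright on the bench; all released and at rest (all of step 4 and all of step 5 and all of step 6 and angle between shaker's own z axis and vertical below 0.1 rad and height (world z) of shaker between -0.005 and 0.008 m and linear speed of each of cover, collar, shaker, nut1, nut2, nut3, nut4, nut5, nut6, nut7, nut8, nut9, nut10 below 0.02 m/s and contact force between the fingers and cover below 0.3 N and contact force between the fingers and collar below 0.3 N); the robot touches nothing.
It fails at once if the bracket, the tin or the screwdriver is shifted by more than 30 mm (distance of any of bracket, grease_tin, driver from where it was at the start of the episode above 0.03 m).
Of nut1, nut2, nut3, nut4, nut5, nut6, nut7, nut8, nut9, nut10 only 7 to 10 are there at a start; the rules pass over those that are not, and their reading is None.
At some moment in a run one of cover, collar may be knocked a few centimetres aside while the robot is not near it.
It also fails if it takes over 208 s, if anything falls off the work surface, if the arm or the gripper's body presses on something with over 40 N, if the wrist force passes 120 N, or if a joint passes its speed limit or range.

### The arm

A 6-joint arm with a two-finger parallel gripper is mounted at the origin on the work surface. World frame = base frame: x ahead of the robot, y to its left, z up, the work surface at z = 0. Lengths are in mm, angles in rad, forces in N, time in s.
With the tool pointing down it reaches from about 250 to 800 mm from the base axis. Payload 8.5 kg.
Tool frame: the origin (TCP) lies at the very end of the fingers, on their centre line; the grasp point (between the pads) lies 19 mm behind it; z points along the fingers, y is the line along which they close (so a half turn about z gives the same grasp; the last joint's range is limited). The gripper opens to 85 mm and grips with 20 to 120 N. Pads are 22 mm wide; open, the fingers measure 114 mm over their backs; the gripper's body (76 mm by 85 mm) begins 54 mm behind the grasp point. The pads swing forward as they close: fully open they stand 13 mm farther back than shut.
Start: joints at [1.28, 0.238, -0.013, 1.319, 0, 1.571], TCP at [150.513, 502.916, 231.276] pointing down, gripper open.
Joint ranges: [-2.66, 2.66], [-1.03, 1.9], [-1.14, 1.46], [-1.82, 2.27], [-1.45, 1.34], [-3.14, 3.14]. Speed limits (rad/s): [2.22, 2.22, 2.79, 3.14, 3.14, 3.14].

### API

Orientations are given as [roll, pitch, yaw] about the fixed x, y, z axes, in that order (R = Rz(yaw) Ry(pitch) Rx(roll)).
In Python, from cell import r gives the robot as it stands.
- The arm moves only by the tool play_rows, never from a script. Its argument "series" is a list that holds one entry, the list of rows, each a list of 7 numbers: the shift along the tool's x, y, z normalised to -1 to 1, where 1 is 0.3 m, then the turn, a rotation vector about the tool's x, y, z normalised to -1 to 1, where 1 is pi/2 rad, then the opening, from 0 (shut) to 1 (fully open). In form: [[[tx, ty, tz, ax, ay, az, jaw], ...]]. A call has 1 to 20 rows; each row is the pose to reach, as a shift and turn from the pose commanded when the call began, along the tool's axes at that moment; what a row does not reach only later rows make up. A row lasts 1/10 s, in which the tool goes at most 50 mm and 8.59 degrees, less where a joint would pass 70% of its speed; a pose out of reach is approached as far as the arm can. A call with a number of a shift or a turn outside -1 to 1 is refused whole. A call with a gripper value outside its range is refused whole. The fingers move at their own pace and stop on an object; the grip force is fixed at half the most. Time passes only in rows, so rows that repeat a pose let the fingers close. It gives the time, the measured TCP pose, the force, the opening and the grip force at its end, in the units of the state.
- r.read_state(): the state, without advancing time (a new reading comes with each control period).
- r.get_image(name): name is "scene" or "side" or "wrist"; returns a dict with "img" (420x560x3 uint8, red, green, blue), "fx", "fy", "cx", "cy" (pixels), "world_to_cam" (4x4, takes a point from world to camera coordinates). Camera axes: x right, y down, z forward; pixel columns grow to the right and rows downward; lengths in mm; the calibration is good to about 2 mm. A picture is of the moment at which its call begins. There is no depth.
- r.hand_in(): hands the job in; it is judged then, once.
The state is a dict: "time": time; "qpos": joint angles; "joint_vel": joint speeds; "effort": joint torques, N m; "ee_pos": TCP position; "tool_rot": TCP orientation; "ft_force": force on the tool from outside, world axes, zero at the start; "torque": the same for the moment, N m; "width": finger opening in mm; "gripper_force": force on a finger pad.
Only numpy, scipy, OpenCV 4.12 (cv2) and the standard library are available. Lean on these libraries where they do the work, as an engineer would, in place of code of your own. Each camera call takes 0.05 s, during which the arm holds its last target. There are 200 camera calls.

## Working session

There is one attempt and no reset: what is moved stays moved. The work goes in short steps, Python scripts to look and compute and a tool call to move; the robot and the scene stay as the last step left them, time stands still between calls to the robot, and variables do not carry over. Pictures are saved under pics/ and viewed, at most 14 in all, crops included, and the job is handed in when it is done.

Besides the shell and the picture viewer there is one more tool, called after "Emit:" as a command line: name --argument value ..., lists and objects as JSON in quotes. play_rows: Moves the arm, as the interface text tells. Its arguments: {"type":"object","properties":{"series":{"type":"array"}},"required":["series"]}

```bash
ls; mkdir -p pics
cat > h.py <<'E'
import numpy as np,cv2,sys
sys.path.insert(0,'.')
from cell import r
from scipy.spatial.transform import Rotation as R
def grab(n,f=None):
    d=r.get_image(n)
    if f: cv2.imwrite(f'pics/{f}.png',cv2.cvtColor(np.asarray(d['img']),cv2.COLOR_RGB2BGR))
    return d
def ray(d,u,v):
    M=np.array(d['world_to_cam']);Rm=M[:3,:3];c=-Rm.T@M[:3,3]
    return c,Rm.T@np.array([(u-d['cx'])/d['fx'],(v-d['cy'])/d['fy'],1])
def plane(d,u,v,z):
    c,k=ray(d,u,v);return c+k*(z-c[2])/k[2]
def proj(d,p):
    M=np.array(d['world_to_cam']);q=M[:3,:3]@np.array(p,float)+M[:3,3]
    return np.array([d['fx']*q[0]/q[2]+d['cx'],d['fy']*q[1]/q[2]+d['cy']])
def st():
    s=r.read_state();print({k:np.round(s[k],3).tolist() for k in('time','qpos','ee_pos','tool_rot','ft_force','width','gripper_force')});return s
E
python3 - <<'E'
from h import *
st()
for n in('scene','side','wrist'):
    d=grab(n,n+'0');M=np.array(d['world_to_cam']);print(n,d['fx'],-M[:3,:3].T@M[:3,3],M[2,:3])
a=[cv2.imread(f'pics/{n}0.png') for n in('scene','side')]
E
```

```text
pics
{'time': 0.0, 'qpos': [1.28, 0.239, -0.014, 1.319, -0.0, 1.571], 'ee_pos': [150.432, 502.558, 230.685], 'tool_rot': [-3.14, 0.0, 2.851], 'ft_force': [-1.301, -0.178, -0.195], 'width': 84.943, 'gripper_force': 0.0}
scene 462.0455794012059 [924.91336142 386.11117922 844.58484555] [-0.38146863 -0.40622105 -0.83034098]
side 529.434588335364 [524.05438167 834.98765691 769.70674268] [ 0.0543429  -0.76882123 -0.63715051]
wrist 302.74522825183004 [ 86.36646816 522.04042259 374.13865386] [ 0.25850982 -0.07793678 -0.96285956]
```

View pics/scene0.png

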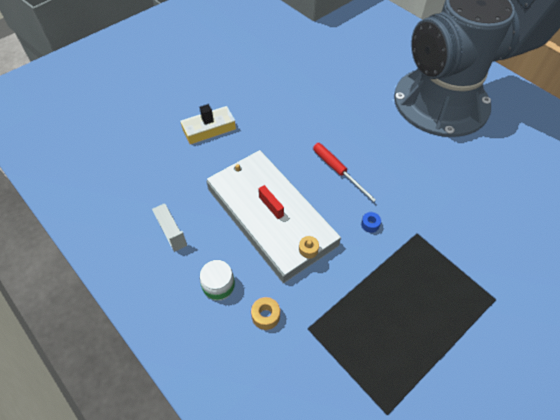

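View pics/side0.png

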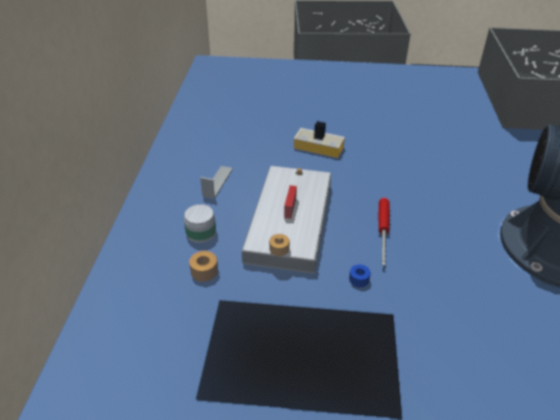

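Candidates for the collar in the scene view: the brass ring on the stud (309,246), the brass ring on the bench (265,312) and the blue ring (371,222). The blue one is out. Next I'll measure which brass ring is smaller.

```bash
cat > m.py <<'E'
from h import *
def masks(d):
    im=np.asarray(d['img']);h=cv2.cvtColor(im,cv2.COLOR_RGB2HSV).astype(int);H,S,V=h[...,0],h[...,1],h[...,2]
    return dict(orange=(H>10)&(H<22)&(S>120)&(V>110),yellow=(H>=22)&(H<33)&(S>120)&(V>100),red=((H<6)|(H>174))&(S>150)&(V>70),
      white=(S<45)&(V>120),black=(V<45))
def blobs(m,amin=60):
    cs,_=cv2.findContours(m.astype(np.uint8),cv2.RETR_EXTERNAL,cv2.CHAIN_APPROX_NONE)
    return sorted([c for c in cs if cv2.contourArea(c)>amin],key=cv2.contourArea,reverse=True)
E
python3 - <<'E'
from m import *
for n in('scene','side'):
    d=grab(n);mk=masks(d)
    for k,z in dict(orange=0,yellow=15,red=73,white=39,black=4).items():
        for c in blobs(mk[k]):
            (u,v),(w,h),a=cv2.minAreaRect(c);
            if cv2.contourArea(c)>40000 or (n=='scene' and v<50) or (k=='white' and v>395): continue
            print(n,k,cv2.contourArea(c),np.round([u,v,w,h]),'box@z',z,[np.round(plane(d,*p,z)[:2]).tolist() for p in cv2.boxPoints(((u,v),(w,h),a))] if k!='orange' else [np.round(plane(d,u,v,t)[:2]).tolist() for t in(12,24,63)])
            if k in('white','black') and cv2.contourArea(c)>1000:
                q=cv2.approxPolyDP(cv2.convexHull(c),6,True)[:,0];print('  poly',[(p.tolist(),np.round(plane(d,*p.astype(float),z)[:2]).tolist()) for p in q])
    im=cv2.imread(f'pics/{n}0.png');
s=cv2.imread('pics/scene0.png')[180:340,200:400];cv2.imwrite('pics/c1.png',cv2.resize(s,None,fx=4,fy=3.75,interpolation=2))
E
```

```text
scene orange 411.0 [265. 312.  27.  29.] box@z 0 [[725.0, 133.0], [728.0, 137.0], [737.0, 149.0]]
scene orange 284.0 [309. 247.  20.  18.] box@z 0 [[565.0, 88.0], [571.0, 92.0], [587.0, 106.0]]
scene yellow 295.0 [211. 133.   8.  49.] box@z 15 [[576.0, -326.0], [461.0, -288.0], [473.0, -265.0], [586.0, -303.0]]
scene red 326.0 [329. 159.  40.   9.] box@z 73 [[414.0, -66.0], [390.0, -70.0], [401.0, 27.0], [424.0, 30.0]]
scene red 323.5 [271. 202.  35.  11.] box@z 73 [[585.0, -57.0], [560.0, -60.0], [569.0, 21.0], [593.0, 22.0]]
scene white 7413.5 [273. 209. 130.  69.] box@z 39 [[631.0, -173.0], [461.0, -193.0], [515.0, 124.0], [660.0, 122.0]]
  poly [([259, 150], [487.0, -161.0]), ([340, 237], [514.0, 122.0]), ([284, 275], [655.0, 109.0]), ([207, 182], [631.0, -167.0])]
scene white 4819.0 [ 38. 356.  76. 127.] box@z 39 [[1163.0, -5.0], [1072.0, -215.0], [968.0, -122.0], [1073.0, 76.0]]
  poly [([0, 292], [1072.0, -215.0]), ([76, 419], [1073.0, 76.0]), ([0, 419], [1163.0, -5.0])]
scene white 1437.5 [ 27. 267.  51.  63.] box@z 39 [[1078.0, -216.0], [1005.0, -331.0], [941.0, -246.0], [10
[... 2595 characters left out ...]
112.0], [737.0, -187.0], [696.0, -125.0], [735.0, -55.0]]
side black 12905.5 [316. 361. 172. 100.] box@z 4 [[636.0, 412.0], [655.0, 216.0], [342.0, 215.0], [371.0, 408.0]]
  poly [([231, 346], [646.0, 305.0]), ([246, 326], [626.0, 262.0]), ([281, 315], [567.0, 232.0]), ([391, 316], [369.0, 217.0]), ([399, 416], [371.0, 407.0]), ([245, 387], [612.0, 380.0])]
side black 756.5 [540. 169.  78.  29.] box@z 4 [[-21.0, -434.0], [-108.0, -474.0], [-45.0, -139.0], [26.0, -111.0]]
side black 161.0 [537. 216.  12.  25.] box@z 4 [[57.0, -58.0], [13.0, -140.0], [-7.0, -124.0], [37.0, -45.0]]
side black 97.0 [319. 130.  15.   8.] box@z 4 [[528.0, -436.0], [506.0, -438.0], [504.0, -361.0], [525.0, -359.0]]
```

View pics/c1.png

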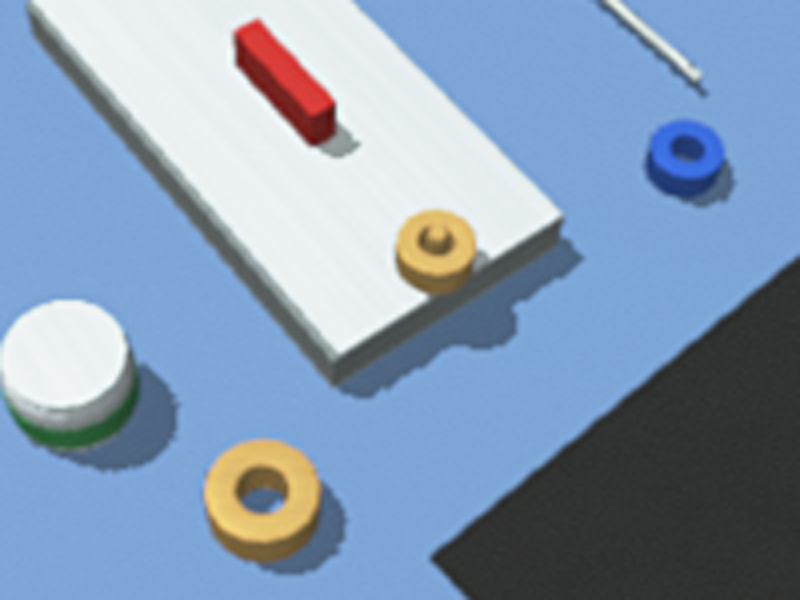

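The close crop shows the brass ring on the stud (scene 309,246) is clearly smaller than the bench ring (265,312), so that one is the collar. I'll approach it and refine with the wrist view.

```bash
cat >> h.py <<'E'
def down(yaw): return R.from_euler('z',yaw)*R.from_euler('x',np.pi)
def go(p,rot,s=None):
    """print shift/turn (normalised) from the measured pose to p (mm), rot"""
    s=s or r.read_state();R0=R.from_euler('xyz',s['tool_rot'])
    t=R0.inv().apply(np.array(p,float)-s['ee_pos'])/300
    a=(R0.inv()*rot).as_rotvec()/(np.pi/2);print('go',np.round(t,4).tolist(),np.round(a,4).tolist(),'rows>=%d'%max(np.ceil(np.linalg.norm(t)*6),np.ceil(np.linalg.norm(a)*90/8.59)))
E
python3 - <<'E'
from h import *
go((366,303,200),down(2.1));go((582,102,160),down(1.474))
d=dict(scene=grab('scene'),side=grab('side'))
def tri(a,b):
    c1,k1=ray(d['scene'],*a);c2,k2=ray(d['side'],*b);k1/=np.linalg.norm(k1);k2/=np.linalg.norm(k2)
    A=np.c_[k1,-k2];t=np.linalg.lstsq(A,c2-c1,rcond=None)[0];p,q=c1+k1*t[0],c2+k2*t[1];print(np.round((p+q)/2,1),np.round(np.linalg.norm(p-q),1))
tri((206,114),(319,130));tri((309,247),(279,242));tri((271,202),(291,202))
E
```

```text
go [-0.8791, -0.4318, 0.1037] [-0.0004, 0.0002, 0.4779] rows>=6
go [-1.761, -0.8671, 0.2373] [-0.0004, 0.0003, 0.8765] rows>=12
[ 516.1 -321.2   53. ] 0.1
[583.4 102.5  58. ] 4.3
[567.8 -27.6  53.2] 1.3
```

Emit:
play_rows --series '[[[-0.15,-0.07,0.02,0,0,0.1,1],[-0.3,-0.15,0.04,0,0,0.18,1],[-0.45,-0.22,0.06,0,0,0.26,1],[-0.6,-0.3,0.08,0,0,0.34,1],[-0.75,-0.37,0.1,0,0,0.42,1],[-0.88,-0.43,0.1,0,0,0.478,1],[-0.88,-0.43,0.1,0,0,0.478,1],[-0.88,-0.43,0.1,0,0,0.478,1]]]'

```text
time: 1.15
ee_pos: [367.1, 302.8, 201.3]
tool_rot: [-3.141, -0.0, 2.098]
ft_force: [0.1, -0.7, -1.2]
width: 85.4
gripper_force: 0.0
```

```bash
python3 -c "
from h import *
st();go((582,102,150),down(1.474))"
```

```text
{'time': 1.15, 'qpos': [0.69, 0.167, -0.183, 1.22, 0.0, 1.734], 'ee_pos': [367.068, 302.82, 201.259], 'tool_rot': [-3.141, -0.0, 2.098], 'ft_force': [0.063, -0.738, -1.17], 'width': 85.426, 'gripper_force': 0.0}
go [-0.9389, 0.2828, 0.1706] [-0.0002, -0.0, 0.397] rows>=6
```

Emit:
play_rows --series '[[[-0.15,0.05,0.03,0,0,0.08,1],[-0.3,0.1,0.06,0,0,0.15,1],[-0.45,0.14,0.09,0,0,0.22,1],[-0.6,0.19,0.12,0,0,0.3,1],[-0.75,0.24,0.14,0,0,0.36,1],[-0.939,0.283,0.17,0,0,0.397,1],[-0.939,0.283,0.17,0,0,0.397,1],[-0.939,0.283,0.17,0,0,0.397,1],[-0.939,0.283,0.17,0,0,0.397,1]]]'

```text
time: 2.05
ee_pos: [581.0, 104.9, 150.3]
tool_rot: [-3.141, -0.0, 1.479]
ft_force: [-0.4, 0.1, -0.3]
width: 85.3
gripper_force: 0.0
```

```bash
python3 -c "
from m import *
st();d=grab('wrist','w1')
for c in blobs(masks(d)['orange']):
    (u,v),rr=cv2.minEnclosingCircle(c);print(u,v,rr,plane(d,u,v,60))
print(proj(d,(582.5,102,63)),proj(d,(582.5,102,39)))"
```

```text
{'time': 2.05, 'qpos': [0.178, 0.386, -0.009, 1.176, 0.0, 1.841], 'ee_pos': [581.004, 104.854, 150.307], 'tool_rot': [-3.141, -0.0, 1.479], 'ft_force': [-0.389, 0.141, -0.259], 'width': 85.283, 'gripper_force': 0.0}
446.0 152.5 33.42538833618164 [712.70957611 141.68258121  60.        ]
282.322509765625 218.17098999023438 23.888980865478516 [584.0350121  101.11828264  60.        ]
[280.33538382 218.38605731] [280.28253656 210.33743171]
```

View pics/w1.png

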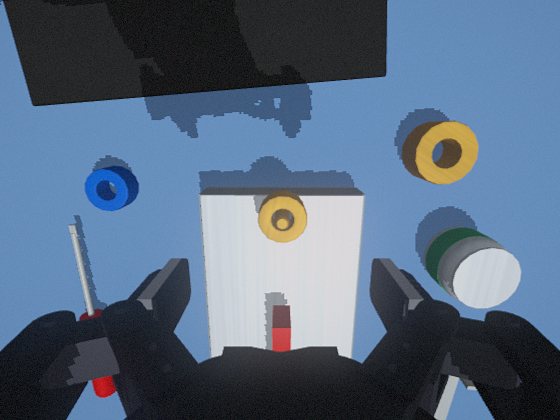

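The wrist view shows the collar at (282,218), the handle at (282,330) below it, and the tray axis in line with the tool. Descending.

```bash
python3 -c "
from h import *
go((583.5,101.4,43),down(1.477))"
```

```text
go [-0.0115, 0.0098, 0.3586] [-0.0003, -0.0002, 0.0013] rows>=3
```

Emit:
play_rows --series '[[[-0.0115,0.01,0.08,0,0,0,1],[-0.0115,0.01,0.16,0,0,0,1],[-0.0115,0.01,0.24,0,0,0,1],[-0.0115,0.01,0.3,0,0,0,1],[-0.0115,0.01,0.34,0,0,0,1],[-0.0115,0.01,0.358,0,0,0,1],[-0.0115,0.01,0.358,0,0,0,0.8],[-0.0115,0.01,0.358,0,0,0,0.3],[-0.0115,0.01,0.358,0,0,0,0.3],[-0.0115,0.01,0.358,0,0,0,0.3],[-0.0115,0.01,0.358,0,0,0,0.3],[-0.0115,0.01,0.358,0,0,0,0.3]]]'

```text
time: 3.3
ee_pos: [585.1, 99.7, 44.3]
tool_rot: [3.14, -0.001, 1.476]
ft_force: [-1.9, -0.5, 6.3]
width: 38.2
gripper_force: 59.6
```

```bash
python3 -c "
from h import *
st()"
```

```text
{'time': 3.3, 'qpos': [0.169, 0.47, -0.166, 0.932, 0.0, 1.834], 'ee_pos': [585.098, 99.743, 44.294], 'tool_rot': [3.14, -0.001, 1.476], 'ft_force': [-1.942, -0.491, 6.326], 'width': 38.238, 'gripper_force': 59.555}
```

```bash
python3 -c "
from h import *
from types import SimpleNamespace
s=r.read_state()
go((585,100,124),down(1.476));
s['ee_pos']=[585,100,124];s['tool_rot']=[np.pi,0,1.476];go((400,-180,104),down(1.476),s)"
```

```text
go [0.001, 0.0, -0.2657] [0.001, -0.0005, 0.0001] rows>=2
go [-0.9875, -0.5256, 0.0667] [0.0, 0.0, 0.0] rows>=7
```

Emit:
play_rows --series '[[[0,0,-0.03,0,0,0,0.3],[0,0,-0.08,0,0,0,0.3],[0,0,-0.15,0,0,0,0.3],[0,0,-0.22,0,0,0,0.3],[0,0,-0.27,0,0,0,0.3],[0,0,-0.27,0,0,0,0.3],[-0.14,-0.08,-0.27,0,0,0,0.3],[-0.28,-0.15,-0.27,0,0,0,0.3],[-0.42,-0.23,-0.27,0,0,0,0.3],[-0.56,-0.3,-0.27,0,0,0,0.3],[-0.7,-0.37,-0.27,0,0,0,0.3],[-0.84,-0.45,-0.24,0,0,0,0.3],[-0.987,-0.525,-0.2,0,0,0,0.3],[-0.987,-0.525,-0.2,0,0,0,0.3],[-0.987,-0.525,-0.2,0,0,0,0.3],[-0.987,-0.525,-0.2,0,0,0,0.3]]]'

```text
time: 4.9
ee_pos: [400.3, -180.0, 102.9]
tool_rot: [3.141, -0.0, 1.476]
ft_force: [-0.1, 1.0, -0.1]
width: 37.9
gripper_force: 60.4
```

```bash
python3 -c "
from h import *
st();go((400,-180,6.5),down(1.476))"
```

```text
{'time': 4.9, 'qpos': [-0.423, 0.179, -0.441, 0.951, 0.0, 1.242], 'ee_pos': [400.27, -180.024, 102.937], 'tool_rot': [3.141, -0.0, 1.476], 'ft_force': [-0.08, 0.978, -0.139], 'width': 37.877, 'gripper_force': 60.445}
go [-0.0, -0.001, 0.3215] [0.0002, -0.0001, 0.0003] rows>=2
```

Emit:
play_rows --series '[[[0,0,0.1,0,0,0,0.3],[0,0,0.2,0,0,0,0.3],[0,0,0.27,0,0,0,0.3],[0,0,0.3,0,0,0,0.3],[0,0,0.315,0,0,0,0.3],[0,0,0.321,0,0,0,0.3],[0,0,0.321,0,0,0,0.3],[0,0,0.321,0,0,0,0.3]]]'

```text
time: 5.7
ee_pos: [400.5, -180.5, 7.4]
tool_rot: [3.14, 0.001, 1.477]
ft_force: [-0.0, 1.2, 0.0]
width: 38.1
gripper_force: 60.5
```

```bash
python3 -c "
from h import *
st()"
```

```text
{'time': 5.7, 'qpos': [-0.423, 0.296, -0.584, 0.689, -0.0, 1.242], 'ee_pos': [400.52, -180.524, 7.373], 'tool_rot': [3.14, 0.001, 1.477], 'ft_force': [-0.019, 1.167, 0.029], 'width': 38.068, 'gripper_force': 60.463}
```

Emit:
play_rows --series '[[[0,0,0.005,0,0,0,0.3],[0,0,0.005,0,0,0,0.3],[0,0,0.004,0,0,0,0.6],[0,0,0.004,0,0,0,0.7],[0,0,0.004,0,0,0,0.7],[0,0,0.0,0,0,0,0.7],[0,0,-0.1,0,0,0,0.7],[0,0,-0.2,0,0,0,0.7],[0,0,-0.35,0,0,0,1],[0,0,-0.5,0,0,0,1],[0.15,0.14,-0.5,0,0,0,1],[0.27,0.27,-0.5,0,0,0,1],[0.4,0.4,-0.5,0,0,0,1],[0.5,0.52,-0.5,0,0,0,1],[0.567,0.52,-0.5,0,0,0,1],[0.567,0.52,-0.5,0,0,0,1],[0.567,0.52,-0.5,0,0,0,1]]]'

```text
time: 7.4
ee_pos: [571.0, -25.1, 156.1]
tool_rot: [-3.14, 0.0, 1.478]
ft_force: [-0.3, 0.9, 0.9]
width: 85.6
gripper_force: 0.0
```

```bash
python3 -c "
from m import *
st();d=grab('wrist','w2')
for c in blobs(masks(d)['red']):
    b=cv2.boundingRect(c);print(b,cv2.minAreaRect(c))
s=grab('scene','s2');d2=grab('side')
for q in(s,d2):
  for c in blobs(masks(q)['orange']):
    (u,v),(w,h),a=cv2.minAreaRect(c);print(np.round([u,v,w,h]),plane(q,u,v,12))
"
```

```text
{'time': 7.4, 'qpos': [-0.044, 0.352, -0.047, 1.173, -0.0, 1.62], 'ee_pos': [571.022, -25.06, 156.129], 'tool_rot': [-3.14, 0.0, 1.478], 'ft_force': [-0.281, 0.939, 0.863], 'width': 85.572, 'gripper_force': 0.0}
(57, 192, 44, 98) ((79.74348449707031, 240.466552734375), (98.81595611572266, 28.4395809173584), 78.9964599609375)
(269, 173, 20, 50) ((278.4999694824219, 197.49998474121094), (48.99999237060547, 18.999996185302734), 90.0)
[269. 317.  19.  29.] [725.615042   145.79615898  12.        ]
[265. 308.  11.  14.] [720.42430976 127.26866648  12.        ]
[203. 262.  17.  24.] [729.98484007 121.47764889  12.        ]
[366. 176.   9.  14.] [ 398.0581023  -190.03705066   12.        ]
```

View pics/w2.png

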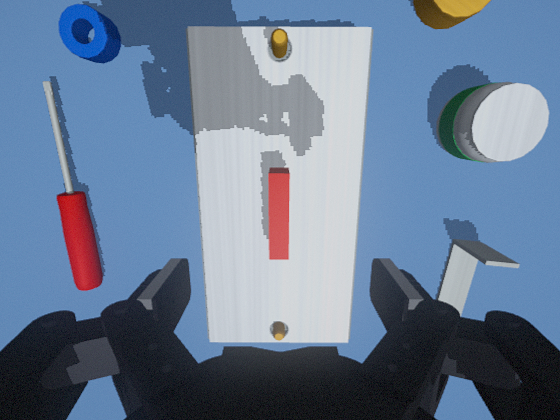

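The wrist view shows the handle's top face at columns 269–289, rows 176–259, with the stud at (279,40) and the short pin at (279,330). The collar is off, and the side view puts it on the bench near (400,-183).

```bash
python3 -c "
from m import *
st();d=grab('wrist')
print(plane(d,279,176,73),plane(d,279,259,73),plane(d,279,217,73))
for p in((190,28),(370,28),(210,342),(350,342)):print(plane(d,*p,39))
go((571,-25,46),down(1.476))"
```

```text
{'time': 7.55, 'qpos': [-0.046, 0.35, -0.048, 1.173, -0.0, 1.62], 'ee_pos': [570.525, -26.527, 156.739], 'tool_rot': [-3.141, 0.0, 1.475], 'ft_force': [0.086, 1.016, -0.186], 'width': 85.344, 'gripper_force': 0.0}
[574.33187009   5.04752439  73.        ] [567.81180888 -62.69880377  73.        ] [571.23653369 -27.1143938   73.        ]
[516.80460083 119.69950619  39.        ]
[654.12291525 106.62371695  39.        ]
[ 487.50862278 -162.945396     39.        ]
[ 629.46696933 -176.60836396   39.        ]
go [0.0057, 0.0009, 0.3694] [-0.0001, 0.0002, -0.0006] rows>=3
```

Emit:
play_rows --series '[[[-0.004,0.002,0.1,0,0,0,1],[-0.004,0.002,0.2,0,0,0,1],[-0.004,0.002,0.28,0,0,0,0.7],[-0.004,0.002,0.33,0,0,0,0.5],[-0.004,0.002,0.36,0,0,0,0.5],[-0.004,0.002,0.37,0,0,0,0.5],[-0.004,0.002,0.37,0,0,0,0],[-0.004,0.002,0.37,0,0,0,0],[-0.004,0.002,0.37,0,0,0,0],[-0.004,0.002,0.37,0,0,0,0],[-0.004,0.002,0.37,0,0,0,0],[-0.004,0.002,0.37,0,0,0,0]]]'

```text
time: 8.8
ee_pos: [572.2, -27.1, 46.6]
tool_rot: [3.14, 0.0, 1.476]
ft_force: [-1.0, -1.3, 6.0]
width: 14.8
gripper_force: 60.1
```

```bash
python3 -c "
from h import *
st()"
```

```text
{'time': 8.8, 'qpos': [-0.047, 0.438, -0.217, 0.915, -0.0, 1.618], 'ee_pos': [572.223, -27.129, 46.644], 'tool_rot': [3.14, 0.0, 1.476], 'ft_force': [-1.042, -1.34, 5.984], 'width': 14.777, 'gripper_force': 60.058}
```

```bash
python3 -c "
from h import *
d=grab('scene');
a=np.array([plane(d,*p,4)[:2] for p in((418,235),(495,298),(388,411),(310,328))]);print(a,a.mean(0))
e=grab('side');a=np.array([plane(e,*p,4)[:2] for p in((218,303),(395,316),(399,416),(201,400))]);print(a,a.mean(0))
s=r.read_state();s['ee_pos']=[572,-27,125];s['tool_rot']=[np.pi,0,1.476]
go((505,312,125),down(3.06),s);go((505,312,125),down(-0.08),s)
"
```

```text
[[369.09963993 217.23680515]
 [369.11898685 407.56297841]
 [681.78412519 402.43524022]
 [680.23592899 210.17786336]] [525.05967024 309.35322179]
[[684.20646208 215.1742645 ]
 [361.61074076 216.04531131]
 [371.29143188 407.45308443]
 [677.09744014 407.66853932]] [523.55151871 311.58529989]
go [1.1038, -0.3293, -0.0] [0.0, 0.0, -1.0084] rows>=11
go [1.1038, -0.3293, -0.0] [0.0, -0.0, 0.9906] rows>=11
```

Emit:
play_rows --series '[[[0,0,-0.03,0,0,0,0],[0,0,-0.08,0,0,0,0],[0,0,-0.15,0,0,0,0],[0,0,-0.22,0,0,0,0],[0,0,-0.28,0,0,0,0],[0,0,-0.28,0,0,0,0],[0.1,-0.02,-0.28,0,0,-0.05,0],[0.2,-0.05,-0.28,0,0,-0.12,0],[0.3,-0.08,-0.28,0,0,-0.2,0],[0.4,-0.1,-0.28,0,0,-0.28,0],[0.5,-0.12,-0.28,0,0,-0.36,0],[0.6,-0.15,-0.28,0,0,-0.44,0],[0.7,-0.18,-0.28,0,0,-0.52,0],[0.8,-0.2,-0.28,0,0,-0.6,0],[0.9,-0.23,-0.28,0,0,-0.68,0],[0.95,-0.26,-0.28,0,0,-0.76,0],[1,-0.27,-0.28,0,0,-0.84,0],[1,-0.27,-0.28,0,0,-0.92,0],[1,-0.27,-0.28,0,0,-1,0],[1,-0.27,-0.28,0,0,-1,0]]]'

```text
time: 10.9
ee_pos: [518.8, 279.4, 128.5]
tool_rot: [-3.141, -0.001, 3.05]
ft_force: [0.4, -0.3, -3.3]
width: 14.9
gripper_force: 59.0
```

```bash
python3 -c "
from h import *
st();go((524,311,30),down(3.1));go((524,311,17.5),down(3.1))"
```

```text
{'time': 10.9, 'qpos': [0.494, 0.398, -0.049, 1.126, -0.0, 0.586], 'ee_pos': [518.752, 279.375, 128.529], 'tool_rot': [-3.141, -0.001, 3.05], 'ft_force': [0.384, -0.273, -3.286], 'width': 14.92, 'gripper_force': 58.971}
go [-0.0082, 0.1069, 0.3283] [-0.0006, -0.0009, -0.0321] rows>=3
go [-0.0082, 0.1069, 0.37] [-0.0006, -0.0009, -0.0321] rows>=3
```

Emit:
play_rows --series '[[[-0.008,0.05,0,0,0,-0.03,0],[-0.008,0.1,0,0,0,-0.03,0],[-0.008,0.107,0.1,0,0,-0.03,0],[-0.008,0.107,0.2,0,0,-0.03,0],[-0.008,0.107,0.28,0,0,-0.03,0],[-0.008,0.107,0.32,0,0,-0.03,0],[-0.008,0.107,0.345,0,0,-0.03,0],[-0.008,0.107,0.36,0,0,-0.03,0],[-0.008,0.107,0.37,0,0,-0.03,0],[-0.008,0.107,0.37,0,0,-0.03,0],[-0.008,0.107,0.37,0,0,-0.03,0]]]'

```text
time: 12.0
ee_pos: [525.2, 311.3, 19.4]
tool_rot: [3.141, 0.001, 3.094]
ft_force: [-0.4, 0.7, -3.0]
width: 15.0
gripper_force: 59.0
```

```bash
python3 -c "
from h import *
st()"
```

```text
{'time': 12.0, 'qpos': [0.535, 0.52, -0.152, 0.898, -0.0, 0.583], 'ee_pos': [525.234, 311.332, 19.36], 'tool_rot': [3.141, 0.001, 3.094], 'ft_force': [-0.406, 0.686, -2.991], 'width': 15.028, 'gripper_force': 59.03}
```

Emit:
play_rows --series '[[[0,0,0.008,0,0,0,0],[0,0,0.01,0,0,0,0],[0,0,0.01,0,0,0,0],[0,0,0.01,0,0,0,0.5],[0,0,0.01,0,0,0,0.7],[0,0,0.01,0,0,0,0.7],[0,0,0.01,0,0,0,0.7],[0,0,-0.1,0,0,0,0.7],[0,0,-0.25,0,0,0,1],[0,0,-0.4,0,0,0,1],[0,0,-0.55,0,0,0,1],[0,0,-0.6,0,0,0,1],[0,0,-0.6,0,0,0,1],[0,0,-0.6,0,0,0,1]]]'

```text
time: 13.4
ee_pos: [524.6, 311.0, 197.9]
tool_rot: [-3.141, -0.0, 3.094]
ft_force: [-0.0, -0.6, -0.7]
width: 85.7
gripper_force: 0.0
```

```bash
python3 -c "
from h import *
s=st();go((520,20,200),down(2.3));s['ee_pos']=[520,20,200];s['tool_rot']=[np.pi,0,2.3];go((516,-270,200),down(1.5708),s)
d=grab('side','a3');d=grab('scene','b3')
a=[cv2.imread(f'pics/{n}3.png') for n in 'ab'];cv2.imwrite('pics/ab3.png',cv2.resize(np.hstack(a),(800,300)))"
```

```text
{'time': 13.4, 'qpos': [0.535, 0.397, 0.132, 1.307, -0.0, 0.582], 'ee_pos': [524.566, 310.972, 197.877], 'tool_rot': [-3.141, -0.0, 3.094], 'ft_force': [-0.023, -0.634, -0.706], 'width': 85.703, 'gripper_force': 0.0}
go [-0.0307, -0.9695, -0.0067] [-0.0003, -0.0002, 0.5057] rows>=6
go [-0.712, -0.654, -0.0] [0.0, -0.0, 0.4642] rows>=6
```

View pics/ab3.png

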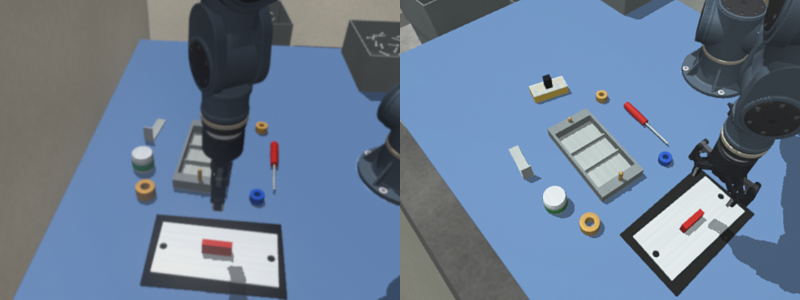

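The cover lies flat on the mat, the collar is flat on the bench, and the tray is open and empty. On to the shaker.

Emit:
play_rows --series '[[[0,-0.15,0,0,0,0.09,1],[0,-0.3,0,0,0,0.17,1],[-0.01,-0.46,0,0,0,0.26,1],[-0.01,-0.62,0,0,0,0.35,1],[-0.02,-0.78,0,0,0,0.43,1],[-0.03,-0.9,0,0,0,0.5,1],[-0.03,-0.97,0,0,0,0.506,1],[-0.03,-0.97,0,0,0,0.506,1]]]'

```text
time: 14.3
ee_pos: [519.1, 17.5, 197.2]
tool_rot: [-3.139, -0.001, 2.296]
ft_force: [-0.2, 1.2, -0.5]
width: 85.6
gripper_force: 0.0
```

Emit:
play_rows --series '[[[-0.1,-0.09,0,0,0,0.07,1],[-0.2,-0.18,0,0,0,0.14,1],[-0.3,-0.28,0,0,0,0.21,1],[-0.4,-0.37,0,0,0,0.28,1],[-0.5,-0.46,0,0,0,0.35,1],[-0.6,-0.55,0,0,0,0.42,1],[-0.71,-0.65,0,0,0,0.464,1],[-0.71,-0.65,0,0,0,0.464,1],[-0.71,-0.65,0,0,0,0.464,1]]]'

```text
time: 15.2
ee_pos: [516.1, -268.6, 197.2]
tool_rot: [-3.14, -0.001, 1.57]
ft_force: [-0.1, 0.3, 0.4]
width: 85.4
gripper_force: 0.0
```

```bash
python3 -c "
from m import *
st();d=grab('wrist','w4')
for k in('yellow','black'):
  for c in blobs(masks(d)[k]): print(k,cv2.contourArea(c),cv2.minAreaRect(c))
"
```

```text
{'time': 15.2, 'qpos': [-0.48, 0.35, 0.058, 1.281, 0.0, 1.091], 'ee_pos': [516.052, -268.603, 197.174], 'tool_rot': [-3.14, -0.001, 1.57], 'ft_force': [-0.093, 0.26, 0.363], 'width': 85.433, 'gripper_force': 0.0}
yellow 594.5 ((161.6295928955078, 107.03057098388672), (41.39759063720703, 31.11812400817871), 36.469234466552734)
yellow 70.5 ((327.5769348144531, 69.38461303710938), (10.261953353881836, 9.984603881835938), 33.6900634765625)
black 13343.0 ((291.80743408203125, 382.9183044433594), (89.7623519897461, 326.4879455566406), 86.42366790771484)
black 6971.0 ((506.5, 369.0), (105.0, 100.0), -0.0)
black 3979.5 ((37.5, 378.0), (75.0, 82.0), 0.0)
black 77.0 ((439.6500244140625, 387.54998779296875), (6.008327484130859, 27.828041076660156), 18.434947967529297)
```

View pics/w4.png

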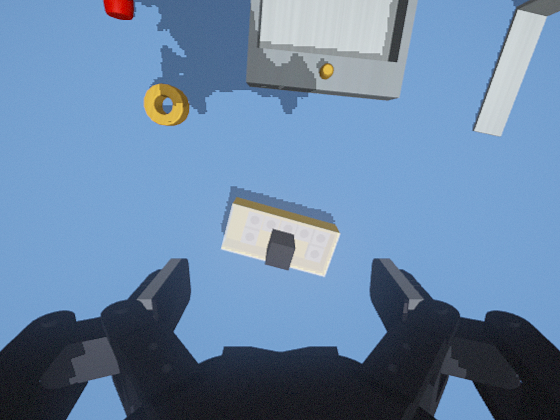

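```bash
python3 -c "
from m import *
s=cv2.imread('pics/w4.png')[170:300,200:360];cv2.imwrite('pics/c4.png',cv2.resize(s,(720,585),interpolation=2))
d=grab('wrist')
for p in((233,201),(340,234),(325,275),(222,249)):print(plane(d,*p,31))
print(plane(d,281,237,71))
"
```

```text
[ 468.07966845 -275.6037008    31.        ]
[ 582.77034894 -312.33858143   31.        ]
[ 568.48845463 -361.44354864   31.        ]
[ 453.76465448 -329.99924287   31.        ]
[ 518.56173559 -300.94112105   71.        ]
```

View pics/c4.png

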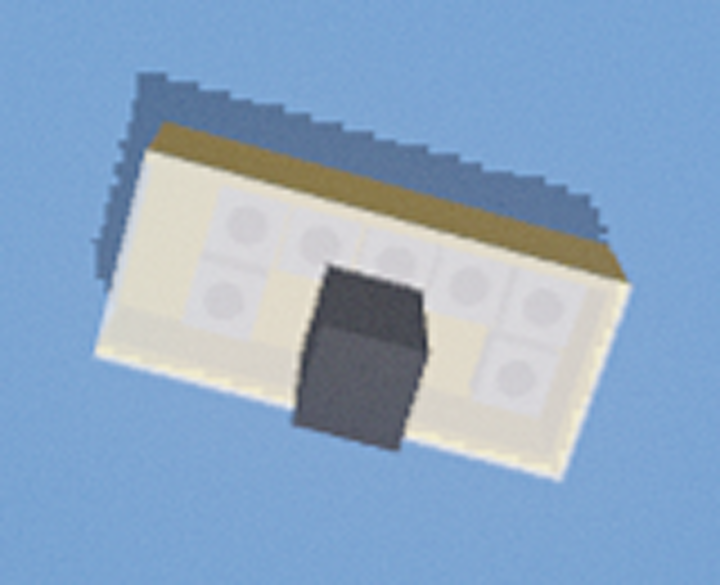

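The crop shows the shaker's end wall at the right end (+x) and the open mouth at the left end, toward the robot. At least 7 nuts are visible, and the knob is centred near (518,-320). I'll grip the knob with tool x pointing toward the mouth.

```bash
python3 -c "
from h import *
go((517.5,-320,120),down(2.863))"
```

```text
go [-0.1757, 0.004, 0.2593] [-0.0003, -0.0011, -0.8217] rows>=9
```

Emit:
play_rows --series '[[[-0.03,0,0.03,0,0,-0.09,1],[-0.05,0,0.05,0,0,-0.18,1],[-0.08,0,0.1,0,0,-0.27,1],[-0.1,0,0.13,0,0,-0.36,1],[-0.13,0,0.16,0,0,-0.45,1],[-0.15,0,0.2,0,0,-0.54,1],[-0.17,0.004,0.23,0,0,-0.63,1],[-0.176,0.004,0.26,0,0,-0.72,1],[-0.176,0.004,0.26,0,0,-0.8,1],[-0.176,0.004,0.26,0,0,-0.822,1],[-0.176,0.004,0.26,0,0,-0.822,1],[-0.176,0.004,0.26,0,0,-0.822,1]]]'

```text
time: 16.5
ee_pos: [517.9, -320.3, 120.7]
tool_rot: [3.142, -0.0, 2.862]
ft_force: [-0.6, 0.5, -0.0]
width: 85.5
gripper_force: 0.0
```

```bash
python3 -c "
from h import *
st();go((517.5,-320,38),down(2.863));d=grab('wrist','w5')"
```

```text
{'time': 16.5, 'qpos': [-0.554, 0.434, -0.011, 1.125, 0.0, -0.275], 'ee_pos': [517.907, -320.312, 120.728], 'tool_rot': [3.142, -0.0, 2.862], 'ft_force': [-0.609, 0.457, -0.022], 'width': 85.545, 'gripper_force': 0.0}
go [0.0016, 0.0006, 0.2758] [0.0, -0.0, -0.0004] rows>=2
```

View pics/w5.png

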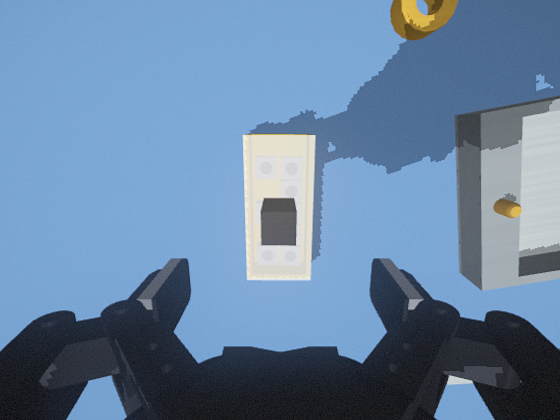

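The view is well aligned: the knob sits at (278,220), the mouth is at the top (row 135), and the nuts run along both lanes. Descending to grip.

Emit:
play_rows --series '[[[0,0,0.1,0,0,0,1],[0,0,0.18,0,0,0,1],[0,0,0.24,0,0,0,0.8],[0,0,0.265,0,0,0,0.6],[0,0,0.274,0,0,0,0.5],[0,0,0.274,0,0,0,0.3],[0,0,0.274,0,0,0,0],[0,0,0.274,0,0,0,0],[0,0,0.274,0,0,0,0],[0,0,0.274,0,0,0,0],[0,0,0.274,0,0,0,0]]]'

```text
time: 17.65
ee_pos: [518.0, -321.7, 39.3]
tool_rot: [-3.141, 0.001, 2.862]
ft_force: [0.2, 2.0, 5.9]
width: 23.5
gripper_force: 60.2
```

```bash
cat >> h.py <<'E'
# tray frame (underside centre), yaw
TY=-0.096;TC=np.array([571.7,-27.5,0.]);TR=R.from_euler('z',TY)
def T(x,y,z): return TC+TR.apply([x,y,z])
def tip(deg,dyaw=0): # tool x -> tray -x, mouth down by deg
    return R.from_euler('z',TY+dyaw)*R.from_euler('y',-deg,degrees=True)*down(np.pi)
def mouth(p,deg,zoff,dyaw=0):
    """TCP so that the mouth's lower edge is at world p; zoff: TCP height above shaker underside"""
    return np.array(p)-tip(deg,dyaw).apply([60,0,zoff-4])
E
python3 -c "
from h import *
s=st();g=s['ee_pos'][2]
for deg,y in((0,76),(20,76)):
  p=mouth(T(55,y,60),deg,g);print(p,tip(deg).as_euler('xyz'))
s['ee_pos'][2]=130;go((480,-240,130),tip(0),s)"
```

```text
{'time': 17.65, 'qpos': [-0.556, 0.499, -0.129, 0.941, 0.0, -0.276], 'ee_pos': [517.996, -321.736, 39.295], 'tool_rot': [-3.141, 0.001, 2.862], 'ft_force': [0.162, 1.994, 5.928], 'width': 23.464, 'gripper_force': 60.23}
[693.45528536  37.1270105   95.29490532] [3.14159265 0.         3.04559265]
[677.8375181   38.63093907 113.68757068] [3.14159265 0.34906585 3.04559265]
go [0.197, 0.2269, -0.0003] [-0.0002, 0.0009, -0.117] rows>=2
```

```bash
python3 -c "
from h import *
s=r.read_state()
s['ee_pos']=[518,-321.7,39.3];s['tool_rot']=[np.pi,0,2.862]
p=mouth(T(25,-74,60),10,37.5);print(p);go(p,tip(0),s)"
```

```text
[ 642.51776093 -108.66177367  103.40995039]
go [-0.203, 0.7971, -0.2137] [-0.0, 0.0, -0.1169] rows>=6
```

Emit:
play_rows --series '[[[0,0,-0.03,0,0,0,0],[0,0,-0.08,0,0,0,0],[0,0,-0.14,0,0,0,0],[0,0,-0.2,0,0,0,0],[0,0,-0.25,0,0,0,0],[-0.01,0.04,-0.28,0,0,-0.02,0],[-0.03,0.11,-0.28,0,0,-0.04,0],[-0.05,0.19,-0.28,0,0,-0.06,0],[-0.07,0.27,-0.28,0,0,-0.08,0],[-0.09,0.35,-0.28,0,0,-0.1,0],[-0.11,0.43,-0.28,0,0,-0.117,0],[-0.13,0.51,-0.28,0,0,-0.117,0],[-0.15,0.59,-0.28,0,0,-0.117,0],[-0.17,0.67,-0.28,0,0,-0.117,0],[-0.19,0.74,-0.28,0,0,-0.117,0],[-0.2,0.78,-0.28,0,0,-0.117,0],[-0.203,0.797,-0.28,0,0,-0.117,0],[-0.203,0.797,-0.28,0,0,-0.117,0],[-0.203,0.797,-0.28,0,0,-0.117,0]]]'

```text
time: 19.55
ee_pos: [641.6, -109.2, 122.3]
tool_rot: [-3.141, -0.001, 3.045]
ft_force: [0.5, 0.6, -3.6]
width: 23.2
gripper_force: 59.3
```

```bash
python3 -c "
from h import *
s=st();go(mouth(T(25,-74,46),20,39.3),tip(20));grab('wrist','w6')"
```

```text
{'time': 19.55, 'qpos': [-0.168, 0.502, 0.109, 1.178, -0.0, -0.072], 'ee_pos': [641.576, -109.158, 122.306], 'tool_rot': [-3.141, -0.001, 3.045], 'ft_force': [0.516, 0.612, -3.623], 'width': 23.204, 'gripper_force': 59.262}
go [0.0269, 0.002, 0.0754] [-0.0003, -0.2226, -0.0001] rows>=3
```

View pics/w6.png

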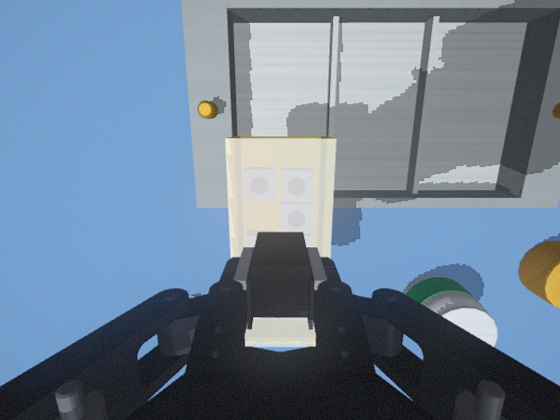

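The wrist view shows the mouth edge at row 137 over bay c, which spans columns 233–330. Through the clear roof I can see nuts at (259,186), (297,186) and (297,218). Tilting gently.

Emit:
play_rows --series '[[[0.005,0,0.02,0,-0.05,0,0],[0.015,0,0.04,0,-0.11,0,0],[0.02,0,0.06,0,-0.17,0,0],[0.027,0,0.075,0,-0.222,0,0],[0.027,0,0.075,0,-0.222,0,0],[0.027,0,0.075,0,-0.222,0,0]]]'

```text
time: 20.2
ee_pos: [633.6, -108.5, 100.6]
tool_rot: [-3.141, 0.347, 3.045]
ft_force: [0.5, -0.4, -2.8]
width: 23.1
gripper_force: 59.2
```

```bash
cat > nuts.py <<'E'
from h import *
def see(name,crop=(0,300,180,560)):
    d=grab('wrist',name);return d
E
python3 -c "
from h import *
s=st();go(mouth(T(25,-74,46),20,39.3),tip(20))
d=grab('wrist','w7');a=cv2.imread('pics/w6.png');b=cv2.imread('pics/w7.png');g=cv2.absdiff(a,b);
for p in (T(25,-74,46),T(25,-97,46),T(25,-51,46)):print(proj(d,p))"
```

```text
{'time': 20.2, 'qpos': [-0.184, 0.29, -0.372, 0.563, 0.029, -0.081], 'ee_pos': [633.607, -108.53, 100.573], 'tool_rot': [-3.141, 0.347, 3.045], 'ft_force': [0.493, -0.362, -2.78], 'width': 23.083, 'gripper_force': 59.234}
go [0.0013, 0.0024, 0.0027] [-0.0004, -0.0012, -0.0006] rows>=1
[281.15818114 137.37268013]
[241.19647779 137.40595888]
[321.12389022 137.33939805]
```

View pics/w7.png

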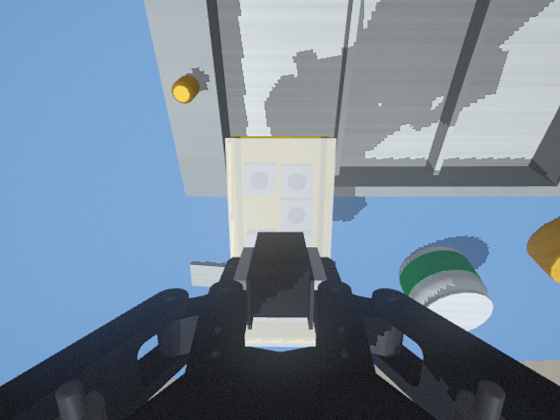

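The pose matches the calibration, and the nuts are still inside at 20° (rows 181 and 215). From here I'll track the nuts numerically through the roof.

```bash
cat > nuts.py <<'E'
from h import *
def lanes(name=None):
    d=grab('wrist',name);h=cv2.cvtColor(np.asarray(d['img']),cv2.COLOR_RGB2HSV)
    for n,x in(('L',259),('R',297)):
        s=h[138:232,x-9:x+10,1].astype(int).mean(1)
        print(n,' '.join('%d'%v for v in s[::3]))
    return d
E
python3 -c "
from nuts import *
lanes()"
```

```text
L 23 16 17 16 16 16 16 16 4 13 13 13 14 14 14 14 14 13 13 14 16 15 15 15 15 15 15 15 15 15 13 13
R 24 17 17 17 17 17 18 17 19 13 13 12 13 14 14 14 14 13 12 12 13 12 13 14 14 14 14 14 14 13 13 15
```

```bash
cat > nuts.py <<'E'
from h import *
def lanes(name=None):
    d=grab('wrist',name);h=cv2.cvtColor(np.asarray(d['img']),cv2.COLOR_RGB2HSV)
    for n,x in(('L',259),('R',297)):
        s=h[138:232,x-9:x+10,1].astype(int).mean(1)
        print(n,''.join('#' if v<14.7 else '.' for v in s[::2]))
    return d
E
python3 -c "
from nuts import *
lanes()"
```

```text
L ............##################...............##
R .............########################.#########
```

Emit:
play_rows --series '[[[0.03,0,0,0,0,0,0],[-0.03,0,0,0,0,0,0],[0.03,0,0,0,0,0,0],[-0.03,0,0,0,0,0,0],[0.03,0,0,0,0,0,0],[-0.03,0,0,0,0,0,0],[0,0,0,0,0,0,0],[0,0,0,0,0,0,0],[0,0,0,0,0,0,0]]]'

```text
time: 21.25
ee_pos: [633.5, -107.7, 99.6]
tool_rot: [-3.142, 0.348, 3.046]
ft_force: [0.2, 0.2, -2.8]
width: 23.2
gripper_force: 59.5
```

```bash
python3 -c "
from nuts import *
st();lanes()"
```

```text
{'time': 21.25, 'qpos': [-0.182, 0.291, -0.375, 0.559, 0.029, -0.081], 'ee_pos': [633.544, -107.748, 99.632], 'tool_rot': [-3.142, 0.348, 3.046], 'ft_force': [0.172, 0.164, -2.796], 'width': 23.157, 'gripper_force': 59.466}
L .................##################............
R .#.....#####......#################............
```

```bash
python3 -c "
from nuts import *
from m import blobs
d=lanes('w8');a=cv2.imread('pics/w7.png');b=cv2.imread('pics/w8.png')
g=cv2.absdiff(a,b).max(2);g[:, :]=cv2.medianBlur(g,5)
for c in blobs(g>25,20):
    x,y,w,h=cv2.boundingRect(c);print((x,y,w,h),cv2.contourArea(c))
    q=plane(d,x+w/2,y+h/2,14);print(np.round(TR.inv().apply(q-TC)))"
```

```text
L .................##################............
R .......#####......#################............
(248, 51, 62, 30) 780.0
[ -7. -75.  14.]
(284, 18, 39, 41) 676.0
[-21. -61.  14.]
(256, 89, 21, 27) 276.5
[ 14. -83.  14.]
(205, 7, 9, 58) 106.0
[ -23. -114.   14.]
(212, 66, 8, 49) 87.5
[   7. -114.   14.]
(169, 79, 10, 23) 67.0
[   7. -140.   14.]
(293, 134, 14, 5) 32.5
[ 37. -60.  14.]
(185, 88, 7, 14) 29.0
[  10. -132.   14.]
(356, 27, 10, 11) 26.0
[-24. -28.  14.]
(218, 117, 4, 14) 24.0
[  28. -114.   14.]
```

```bash
python3 -c "
import cv2
a=cv2.imread('pics/w8.png')[0:250,180:380];cv2.imwrite('pics/c8.png',cv2.resize(a,(480,600),interpolation=2))"
```

```text
(no output)
```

View pics/c8.png

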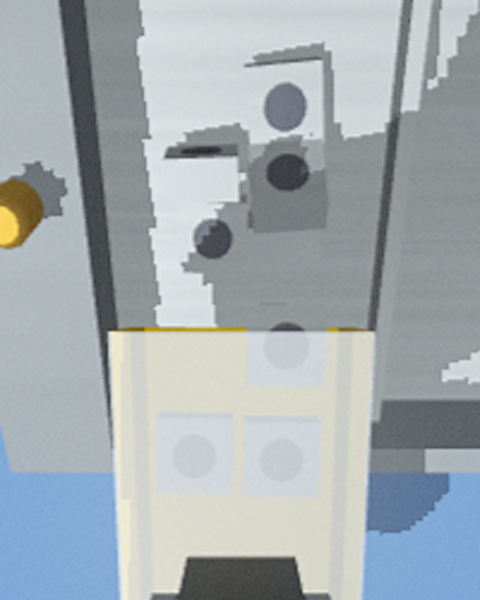

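The crop shows 3 nuts (perhaps 4) in bay c, holes at crop (285,105), (288,172) and (212,238). One more sits at the lip (285,347), with a pair behind it at row 455. I'll level the shaker and move to bay b.

Emit:
play_rows --series '[[[0,0,0,0,0.07,0,0],[0,0,-0.01,0,0.15,0,0],[0,0,-0.02,0,0.22,0,0],[0,0.02,-0.02,0,0.24,0,0],[0,0.06,-0.02,0,0.24,0,0],[0,0.11,-0.02,0,0.24,0,0],[0,0.16,-0.02,0,0.24,0,0],[0,0.21,-0.02,0,0.24,0,0],[0,0.24,-0.02,0,0.24,0,0],[0,0.247,-0.02,0,0.24,0,0],[0,0.247,-0.02,0,0.24,0,0],[0,0.247,-0.02,0,0.24,0,0]]]'

```text
time: 22.55
ee_pos: [639.0, -34.2, 105.6]
tool_rot: [-3.141, -0.028, 3.045]
ft_force: [1.4, 0.7, -3.4]
width: 23.3
gripper_force: 59.5
```

```bash
python3 -c "
from nuts import *
s=st();lanes('w9');go(mouth(T(25,0,46),12,39.3),tip(12));go(mouth(T(25,0,46),18,39.3),tip(18))
a=cv2.imread('pics/w9.png')[0:250,180:420];b=cv2.imread('pics/w9.png')[0:250,0:240];cv2.imwrite('pics/c9.png',cv2.resize(np.hstack([b,a]),(800,417),interpolation=2))"
```

```text
{'time': 22.55, 'qpos': [-0.054, 0.515, 0.085, 1.169, 0.001, 0.042], 'ee_pos': [639.046, -34.168, 105.629], 'tool_rot': [-3.141, -0.028, 3.045], 'ft_force': [1.429, 0.73, -3.383], 'width': 23.253, 'gripper_force': 59.463}
L ................################...............
R ##########......#################..............
go [-0.03, 0.0013, 0.0412] [-0.0002, -0.1513, -0.0003] rows>=2
go [-0.0122, 0.0013, 0.0246] [-0.0003, -0.2179, -0.0003] rows>=3
```

Emit:
play_rows --series '[[[-0.01,0,0.02,0,-0.06,0,0],[-0.02,0,0.03,0,-0.12,0,0],[-0.024,0,0.035,0,-0.174,0,0],[-0.024,0,0.035,0,-0.174,0,0],[-0.01,0,0.035,0,-0.174,0,0],[-0.04,0,0.035,0,-0.174,0,0],[-0.024,0,0.035,0,-0.174,0,0],[-0.024,0,0.035,0,-0.174,0,0]]]'

```text
time: 23.4
ee_pos: [646.5, -34.6, 94.7]
tool_rot: [-3.141, 0.244, 3.045]
ft_force: [-0.8, -0.5, -2.8]
width: 23.3
gripper_force: 59.5
```

```bash
python3 -c "
from nuts import *
s=st();lanes('w10')"
```

```text
{'time': 23.4, 'qpos': [-0.048, 0.356, -0.248, 0.723, -0.012, 0.047], 'ee_pos': [646.455, -34.617, 94.681], 'tool_rot': [-3.141, 0.244, 3.045], 'ft_force': [-0.804, -0.524, -2.766], 'width': 23.287, 'gripper_force': 59.478}
L ...........#################...................
R ...........##################..................
```

Emit:
play_rows --series '[[[0.015,0,0,0,0,0,0],[-0.02,0,0,0,0,0,0],[0.015,0,0,0,0,0,0],[-0.02,0,0,0,0,0,0],[0,0,0,0,0,0,0],[0,0,0,0,0,0,0]]]'

```text
time: 24.05
ee_pos: [645.3, -34.5, 94.6]
tool_rot: [-3.141, 0.244, 3.046]
ft_force: [-0.7, 0.1, -2.4]
width: 23.1
gripper_force: 59.5
```

```bash
python3 -c "
from nuts import *
s=st();lanes('w11')"
```

```text
{'time': 24.05, 'qpos': [-0.048, 0.354, -0.251, 0.721, -0.012, 0.047], 'ee_pos': [645.273, -34.486, 94.551], 'tool_rot': [-3.141, 0.244, 3.046], 'ft_force': [-0.734, 0.078, -2.445], 'width': 23.139, 'gripper_force': 59.485}
L .########...######.............................
R .#######.#.#######.............................
```

Emit:
play_rows --series '[[[0.015,0,0,0,0,0,0],[-0.02,0,0,0,0,0,0],[0.015,0,0,0,0,0,0],[-0.02,0,0,0,0,0,0],[0,0,0,0,0,0,0],[0,0,0,0,0,0,0]]]'

```text
time: 24.7
ee_pos: [645.4, -34.5, 94.6]
tool_rot: [-3.141, 0.244, 3.046]
ft_force: [-1.1, 1.8, -2.3]
width: 23.3
gripper_force: 59.5
```

```bash
python3 -c "
from nuts import *
s=st();lanes('w12')"
```

```text
{'time': 24.7, 'qpos': [-0.048, 0.354, -0.251, 0.721, -0.012, 0.047], 'ee_pos': [645.412, -34.487, 94.596], 'tool_rot': [-3.141, 0.244, 3.046], 'ft_force': [-1.146, 1.801, -2.341], 'width': 23.279, 'gripper_force': 59.474}
L ...............................................
R ...............................................
```

The pair dropped into bay b. Next is bay a, for everything that remains.

Emit:
play_rows --series '[[[0,0,-0.01,0,0.07,0,0],[0,0,-0.02,0,0.15,0,0],[0,0.03,-0.03,0,0.16,0,0],[0,0.08,-0.03,0,0.16,0,0],[0,0.14,-0.03,0,0.16,0,0],[0,0.2,-0.03,0,0.16,0,0],[0,0.24,-0.03,0,0.16,0,0],[0,0.247,-0.03,0,0.16,0,0],[0,0.247,-0.03,0,0.16,0,0],[0,0.247,-0.03,0,0.16,0,0]]]'

```text
time: 25.75
ee_pos: [650.7, 39.2, 103.7]
tool_rot: [-3.141, -0.006, 3.046]
ft_force: [0.1, 0.1, -2.6]
width: 23.1
gripper_force: 59.5
```

```bash
python3 -c "
from nuts import *
s=st();lanes('w13');go(mouth(T(25,74,46),20,39.3),tip(20))
a=cv2.imread('pics/w13.png')[0:240];cv2.imwrite('pics/c13.png',cv2.resize(a,(800,343),interpolation=2))"
```

```text
{'time': 25.75, 'qpos': [0.06, 0.52, 0.089, 1.146, 0.001, 0.156], 'ee_pos': [650.742, 39.164, 103.713], 'tool_rot': [-3.141, -0.006, 3.046], 'ft_force': [0.115, 0.122, -2.605], 'width': 23.141, 'gripper_force': 59.471}
L ...............................................
R ...............................................
go [0.0101, 0.001, 0.0134] [-0.0002, -0.2261, -0.0003] rows>=3
```

View pics/c13.png

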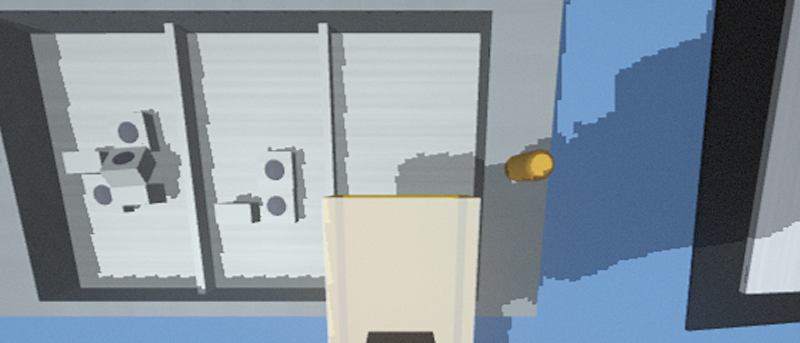

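The crop shows bay c with a cluster of 3–4 nuts near (115,160), bay b with 3 nuts near (255,195), and bay a still empty. Next I'll empty the rest into bay a.

Emit:
play_rows --series '[[[0.003,0,0,0,-0.08,0,0],[0.006,0,0.01,0,-0.16,0,0],[0.01,0,0.013,0,-0.226,0,0],[0.01,0,0.013,0,-0.226,0,0],[0.04,0,0.013,0,-0.226,0,0],[-0.02,0,0.013,0,-0.226,0,0],[0.04,0,0.013,0,-0.226,0,0],[-0.02,0,0.013,0,-0.226,0,0],[0.04,0,0.013,0,-0.226,0,0],[-0.02,0,0.013,0,-0.226,0,0],[0.04,0,0.013,0,-0.226,0,0],[-0.02,0,0.013,0,-0.226,0,0],[0.01,0,0.013,0,-0.226,0,0],[0.01,0,0.013,0,-0.226,0,0],[0.01,0,0.013,0,-0.226,0,0]]]'

```text
time: 27.3
ee_pos: [648.6, 39.7, 100.1]
tool_rot: [-3.142, 0.348, 3.045]
ft_force: [-0.1, -0.2, -2.1]
width: 23.1
gripper_force: 59.5
```

```bash
python3 -c "
from nuts import *
s=st();d=lanes('w14')"
```

```text
{'time': 27.3, 'qpos': [0.091, 0.303, -0.354, 0.571, -0.064, 0.176], 'ee_pos': [648.575, 39.667, 100.123], 'tool_rot': [-3.142, 0.348, 3.045], 'ft_force': [-0.124, -0.218, -2.094], 'width': 23.082, 'gripper_force': 59.498}
L ...............................................
R ...............................................
```

```bash
python3 -c "
from h import *
go(mouth(T(30,74,48),38,39.3),tip(38))"
```

```text
go [0.0307, -0.0008, -0.0562] [-0.0001, -0.2004, -0.0001] rows>=3
```

Emit:
play_rows --series '[[[0.01,0,-0.02,0,-0.07,0,0],[0.02,0,-0.04,0,-0.14,0,0],[0.03,0,-0.056,0,-0.2,0,0],[0.03,0,-0.056,0,-0.2,0,0],[0.05,0,-0.056,0,-0.2,0,0],[0.01,0,-0.056,0,-0.2,0,0],[0.05,0,-0.056,0,-0.2,0,0],[0.01,0,-0.056,0,-0.2,0,0],[0.03,0,-0.056,0,-0.2,0,0],[0.03,0,-0.056,0,-0.2,0,0],[0.02,0,-0.07,0,-0.12,0,0],[0.01,0,-0.09,0,-0.04,0,0],[0,0,-0.11,0,0.04,0,0],[0,0,-0.11,0,0.12,0,0],[0,0,-0.11,0,0.2,0,0],[0,0,-0.11,0,0.28,0,0],[0,0,-0.11,0,0.36,0,0],[0,0,-0.11,0,0.421,0,0],[0,0,-0.11,0,0.421,0,0]]]'

```text
time: 29.25
ee_pos: [637.9, 40.4, 126.1]
tool_rot: [-3.141, -0.319, 3.045]
ft_force: [1.2, 0.4, -3.3]
width: 23.2
gripper_force: 59.5
```

```bash
python3 -c "
from nuts import *
s=st();go((640,-150,150),down(3.0455));
s=r.read_state();s['ee_pos']=[640,-150,150];s['tool_rot']=[np.pi,0,3.0455];go((518,-321.7,110),down(2.862),s)"
```

```text
{'time': 29.25, 'qpos': [0.043, 0.742, 0.506, 1.652, 0.043, 0.133], 'ee_pos': [637.924, 40.399, 126.072], 'tool_rot': [-3.141, -0.319, 3.045], 'ft_force': [1.233, 0.391, -3.252], 'width': 23.161, 'gripper_force': 59.466}
go [-0.0398, -0.6311, -0.0965] [-0.0006, -0.2033, -0.0005] rows>=4
go [0.3499, -0.6087, 0.1333] [0.0, -0.0, 0.1168] rows>=5
```

Emit:
play_rows --series '[[[-0.01,-0.08,-0.05,0,-0.05,0,0],[-0.02,-0.2,-0.096,0,-0.11,0,0],[-0.03,-0.32,-0.096,0,-0.17,0,0],[-0.04,-0.44,-0.096,0,-0.203,0,0],[-0.04,-0.56,-0.096,0,-0.203,0,0],[-0.04,-0.63,-0.096,0,-0.203,0,0],[-0.04,-0.63,-0.096,0,-0.203,0,0],[-0.04,-0.63,-0.096,0,-0.203,0,0]]]'

```text
time: 30.05
ee_pos: [638.3, -149.4, 155.4]
tool_rot: [-3.141, 0.009, 3.044]
ft_force: [-0.4, 0.3, -1.3]
width: 23.3
gripper_force: 59.7
```

```bash
python3 -c "
from nuts import *
s=st();lanes();go((518,-321.7,60),down(2.862))
for n in('scene','side'):
  d=grab(n,n+'15')
"
```

```text
{'time': 30.05, 'qpos': [-0.23, 0.486, 0.168, 1.244, 0.001, -0.133], 'ee_pos': [638.251, -149.426, 155.393], 'tool_rot': [-3.141, 0.009, 3.044], 'ft_force': [-0.399, 0.303, -1.258], 'width': 23.329, 'gripper_force': 59.695}
L ...............................................
R ...............................................
go [0.3471, -0.6124, 0.3146] [0.0004, 0.0054, 0.1169] rows>=5
```

Emit:
play_rows --series '[[[0.06,-0.11,0.02,0,0.005,0.03,0],[0.13,-0.23,0.04,0,0.005,0.06,0],[0.2,-0.35,0.06,0,0.005,0.09,0],[0.27,-0.47,0.08,0,0.005,0.117,0],[0.33,-0.58,0.1,0,0.005,0.117,0],[0.347,-0.612,0.14,0,0.005,0.117,0],[0.347,-0.612,0.22,0,0.005,0.117,0],[0.347,-0.612,0.29,0,0.005,0.117,0],[0.347,-0.612,0.33,0,0.005,0.117,0],[0.347,-0.612,0.35,0,0.005,0.117,0],[0.347,-0.612,0.365,0,0.005,0.117,0],[0.347,-0.612,0.365,0,0.005,0.117,0]]]'

```text
time: 31.4
ee_pos: [518.6, -321.8, 44.3]
tool_rot: [3.141, -0.001, 2.862]
ft_force: [0.2, -0.6, -1.5]
width: 23.2
gripper_force: 59.8
```

```bash
python3 -c "
from h import *
st();go((518,-321.7,39.3),down(2.862))"
```

```text
{'time': 31.4, 'qpos': [-0.555, 0.497, -0.118, 0.957, -0.0, -0.276], 'ee_pos': [518.586, -321.8, 44.343], 'tool_rot': [3.141, -0.001, 2.862], 'ft_force': [0.217, -0.598, -1.521], 'width': 23.247, 'gripper_force': 59.759}
go [0.0019, -0.0002, 0.0168] [0.0002, -0.0009, 0.0003] rows>=1
```

Emit:
play_rows --series '[[[0,0,0.01,0,0,0,0],[0,0,0.018,0,0,0,0],[0,0,0.019,0,0,0,0],[0,0,0.018,0,0,0,0.4],[0,0,0.017,0,0,0,0.7],[0,0,0.017,0,0,0,0.7],[0,0,0.017,0,0,0,0.7],[0,0,-0.1,0,0,0,0.8],[0,0,-0.25,0,0,0,1],[0,0,-0.4,0,0,0,1],[0,0,-0.55,0,0,0,1],[0,0,-0.6,0,0,0,1],[0,0,-0.6,0,0,0,1]]]'

```text
time: 32.7
ee_pos: [519.6, -323.0, 227.3]
tool_rot: [-3.14, 0.003, 2.862]
ft_force: [0.1, -1.5, -1.2]
width: 85.1
gripper_force: 0.0
```

```bash
python3 -c "
from h import *
st();grab('wrist','w16');go((571,-50,230),down(1.476))"
```

```text
{'time': 32.7, 'qpos': [-0.556, 0.388, 0.194, 1.373, -0.0, -0.276], 'ee_pos': [519.61, -323.002, 227.319], 'tool_rot': [-3.14, 0.003, 2.862], 'ft_force': [0.06, -1.48, -1.248], 'width': 85.107, 'gripper_force': 0.0}
go [0.0838, 0.9211, -0.0168] [0.0, 0.0003, 0.8822] rows>=10
```

Emit:
play_rows --series '[[[0,0.09,0,0,0,0.09,1],[0,0.2,0,0,0,0.18,1],[0.02,0.32,0,0,0,0.27,1],[0.03,0.44,0,0,0,0.36,1],[0.04,0.56,0,0,0,0.45,1],[0.05,0.68,0,0,0,0.54,1],[0.06,0.8,0,0,0,0.63,1],[0.08,0.9,0,0,0,0.72,1],[0.084,0.92,0,0,0,0.8,1],[0.084,0.92,0,0,0,0.882,1],[0.084,0.92,0,0,0,0.882,1],[0.084,0.92,0,0,0,0.882,1]]]'

```text
time: 33.95
ee_pos: [569.9, -50.0, 223.1]
tool_rot: [-3.138, -0.001, 1.48]
ft_force: [0.4, 0.2, 0.7]
width: 85.3
gripper_force: 0.0
```

```bash
python3 -c "
from m import *
st();d=grab('wrist','w17');g=cv2.cvtColor(np.asarray(d['img']),cv2.COLOR_RGB2GRAY)
# warp of the tray floor to a top view at z=14 (1 px = 0.5 mm)
c=[(-70,-115),(70,-115),(70,115),(-70,115)]
src=np.float32([proj(d,T(x,y,14)) for x,y in c]);dst=np.float32([((y+115)*3,(x+70)*3) for x,y in c])
w=cv2.warpPerspective(cv2.imread('pics/w17.png'),cv2.getPerspectiveTransform(src,dst),(690,420));cv2.imwrite('pics/t17.png',w)
h=cv2.warpPerspective(cv2.imread('pics/w16.png')[150:330,180:380],np.float32([[.5,0,0],[0,.5,0],[0,0,1]]),(100,90))
c16=cv2.resize(cv2.imread('pics/w16.png')[130:310,200:360],(160,180))
out=np.zeros((600,690,3),np.uint8);out[:420]=w;out[420:600,:160]=c16
s=cv2.imread('pics/scene15.png')[130:290,180:350];out[420:600,200:391]=cv2.resize(s,(191,180))
cv2.imwrite('pics/v17.png',out)"
```

```text
{'time': 33.95, 'qpos': [-0.088, 0.325, 0.088, 1.337, 0.001, 1.574], 'ee_pos': [569.869, -50.028, 223.084], 'tool_rot': [-3.138, -0.001, 1.48], 'ft_force': [0.361, 0.221, 0.685], 'width': 85.34, 'gripper_force': 0.0}
```

View pics/v17.png

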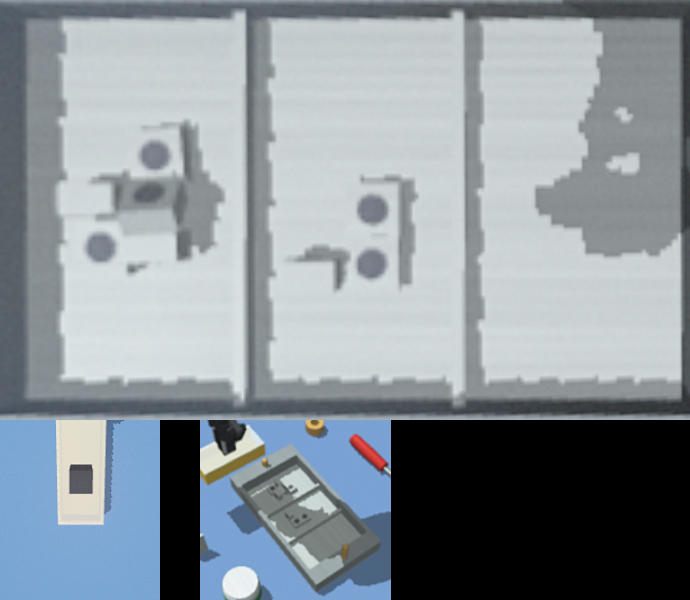

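The rectified tray view shows:
- **Bay b:** 3 nuts. Two lie flat at (372,209) and (372,264), and one stands on edge at (310,272).
- **Bay c:** at least 4 nuts. One is free at (155,155).
- **Bay a:** empty, and the shaker is standing upright, empty as far as visible.

I'll move the standing nut from b and the free nut from c into bay a by hand.

```bash
python3 -c "
from m import *
d=grab('wrist')
def px(c,rw): return proj(d,T(rw/3-70,c/3-115,14))
for c,rw,z in((311,272,22),(155,155,14)):
  q=plane(d,*px(c,rw),z);print(np.round(px(c,rw)),q,np.round(TR.inv().apply(q-TC),1))
# tray pose check by short pin and stud tops
for n,p in(('pin',T(0,-127,50)),('stud',T(0,127,71))): print(n,proj(d,p))
for c in blobs(masks(d)['orange'],15):print(cv2.boundingRect(c))
F=plane(d,*px(311,272),22);F=F+TR.apply([0,-2,0])
go((F[0],F[1],60),down(1.475));go((F[0],F[1],7.5),down(1.475))"
```

```text
[296. 177.] [590.881272   -39.44783571  22.        ] [ 20.2 -10.1  22. ]
[263. 219.] [547.38041638 -88.78441951  14.        ] [-18.3 -63.3  14. ]
pin [278.13356848 280.39824647]
stud [278.94509752  28.63817677]
(404, 0, 37, 22)
(273, 21, 12, 24)
(275, 276, 8, 7)
go [0.0354, 0.0671, 0.5454] [-0.0018, -0.0004, 0.0024] rows>=4
go [0.0353, 0.0676, 0.7204] [-0.0018, -0.0004, 0.0024] rows>=5
```

Emit:
play_rows --series '[[[0.01,0.02,0.12,0,0,0,0.4],[0.02,0.04,0.26,0,0,0,0.4],[0.035,0.067,0.4,0,0,0.002,0.4],[0.035,0.067,0.5,0,0,0.002,0.4],[0.035,0.067,0.54,0,0,0.002,0.4],[0.035,0.067,0.54,0,0,0.002,0.4],[0.035,0.067,0.54,0,0,0.002,0.4]]]'

```text
time: 34.75
ee_pos: [591.9, -41.6, 63.7]
tool_rot: [-3.142, -0.001, 1.473]
ft_force: [-0.1, -0.8, 0.2]
width: 34.1
gripper_force: 0.0
```

```bash
python3 -c "
from m import *
s=st();d=grab('wrist','w18');print(proj(d,T(20.2,-10.1,22)),proj(d,T(20.2,-10.1,4)))
go(T(20.2,-12,8),down(1.475))
g=cv2.cvtColor(np.asarray(d['img']),cv2.COLOR_RGB2GRAY)
u,v=proj(d,T(20.2,-10.1,22)).astype(int)
c=g[v-50:v+50,u-50:u+50];print(c[::7,::5])"
```

```text
{'time': 34.75, 'qpos': [-0.071, 0.453, -0.139, 0.979, 0.001, 1.598], 'ee_pos': [591.906, -41.637, 63.693], 'tool_rot': [-3.142, -0.001, 1.473], 'ft_force': [-0.125, -0.814, 0.202], 'width': 34.072, 'gripper_force': 0.0}
[275.74929848 232.05691228] [276.05329798 223.47714969]
go [0.0002, -0.0057, 0.1872] [0.0006, -0.0004, -0.0011] rows>=2
[[148 145 148 145 147 147 148 149 150 148 149 150 149 144 149 145 144 142
  220 224]
 [147 150 143 214 215 214 220 216 217 222 144 151 148 148 154 145 226 223
  224 226]
 [149 149 192 126 131 152 218 217 203 134 131 150 154 150 150 201 225 223
  227 226]
 [211 149 144 135 131 134 219 217 151 138 139 213 150 146 211 219 227 224
  227 226]
 [214 217 150 214 215 216 218 217 214 224 221 226 203 223 225 222 228 224
  229 227]
 [214 215 215 214 214 216 216 217 220 129 119 119 207 220 225 221 227 226
  227 227]
 [213 213 214 214 213 218 214 216 144 211 223 223 204 222 226 221 226 225
  226 225]
 [213 214 215 214 214 215 214 217 214 210 223 223 210 220 225 220 226 225
  226 225]
 [213 214 213 215 213 215 213 217 216 219 222 224 219 220 224 218 226 225
  225 224]
 [213 215 217 165 161 218 213 220 220 208 222 224 222 222 227 192 174 214
  225 226]
 [148 122 113  96  79 154 149 151 148 148 149 152 150 150 151 151 149 154
   81 113]
 [ 70 110 112  79  74 115 115 115 116 118 117 118 118 119 118 118 115 116
   87  81]
 [112 109 106  72  74 218 219 220 221 222 224 224 228 228 228 229 231 231
   78  80]
 [111 111  71  71  70 148 143 147 158 214 216 220 217 217 221 219 222 225
   80  81]
 [104 109  68  68  72 145 144 142 133 160 216 219 216 215 221 218 220 225
   77  73]]
```

Emit:
play_rows --series '[[[0,0,0.07,0,0,0,0.4],[0,0,0.13,0,0,0,0.4],[0,0,0.17,0,0,0,0.4],[0,0,0.187,0,0,0,0.4],[0,0,0.187,0,0,0,0.4],[0,0,0.187,0,0,0,0],[0,0,0.187,0,0,0,0],[0,0,0.187,0,0,0,0],[0,0,0.187,0,0,0,0],[0,0,0.187,0,0,0,0]]]'

```text
time: 35.8
ee_pos: [591.9, -41.4, 7.4]
tool_rot: [3.141, -0.001, 1.473]
ft_force: [-1.2, -0.2, 6.4]
width: 8.1
gripper_force: 60.9
```

```bash
python3 -c "
from m import *
s=st()
s['ee_pos'][2]+=40;go(T(20,74,s['ee_pos'][2]),down(1.475),s)"
```

```text
{'time': 35.8, 'qpos': [-0.07, 0.508, -0.211, 0.851, 0.001, 1.598], 'ee_pos': [591.904, -41.359, 7.394], 'tool_rot': [3.141, -0.001, 1.473], 'ft_force': [-1.205, -0.188, 6.397], 'width': 8.065, 'gripper_force': 60.884}
go [0.2862, -0.0053, 0.0002] [0.0002, -0.0004, -0.0011] rows>=2
```

Emit:
play_rows --series '[[[0,0,-0.06,0,0,0,0],[0,0,-0.15,0,0,0,0],[0.05,0,-0.17,0,0,0,0],[0.15,0,-0.17,0,0,0,0],[0.25,0,-0.17,0,0,0,0],[0.286,-0.005,-0.17,0,0,0,0],[0.286,-0.005,-0.12,0,0,0,0],[0.286,-0.005,-0.05,0,0,0,0],[0.286,-0.005,-0.015,0,0,0,0],[0.286,-0.005,-0.006,0,0,0,0],[0.286,-0.005,-0.006,0,0,0,0],[0.286,-0.005,-0.006,0,0,0,0.3],[0.286,-0.005,-0.006,0,0,0,0.4],[0.286,-0.005,-0.006,0,0,0,0.4],[0.286,-0.005,-0.1,0,0,0,0.4],[0.286,-0.005,-0.2,0,0,0,0.4],[0.286,-0.005,-0.25,0,0,0,0.4],[0.286,-0.005,-0.25,0,0,0,0.4]]]'

```text
time: 37.6
ee_pos: [599.8, 44.2, 83.9]
tool_rot: [3.139, -0.001, 1.473]
ft_force: [-0.1, 0.1, 0.4]
width: 34.1
gripper_force: 0.0
```

```bash
python3 -c "
from m import *
s=st();d=grab('wrist','w19');g=cv2.cvtColor(np.asarray(d['img']),cv2.COLOR_RGB2GRAY)
u,v=proj(d,T(20,74,22)).astype(int);print(u,v);c=g[v-40:v+40,u-40:u+40];print(c[::6,::4])
go(T(-23.3,-64.3,70),down(1.475+1.5708));go(T(-23.3,-64.3,70),down(1.475-1.5708))"
```

```text
{'time': 37.6, 'qpos': [0.073, 0.446, -0.093, 1.029, 0.001, 1.742], 'ee_pos': [599.753, 44.238, 83.902], 'tool_rot': [3.139, -0.001, 1.473], 'ft_force': [-0.073, 0.102, 0.437], 'width': 34.131, 'gripper_force': 0.0}
276 225
[[205 207 204 203 207 204 209 208 208 211 211 143 144 217 213 216 216 219
  217 219]
 [208 207 206 203 208 203 210 211 209 211 214 214 212 215 214 215 216 221
  218 221]
 [207 205 205 204 207 206 210 213 162 161 215 215 211 215 216 217 216 222
  219 221]
 [209 208 207 203 208 206 210 184 145 146 147 143 213 217 216 218 219 224
  220 223]
 [207 208 206 204 210 207 212 217 147 110 114 115 204 217 217 216 218 225
  221 223]
 [210 208 208 206 210 208 211 214 146 215 218 217 219 218 219 219 219 225
  223 223]
 [210 209 209 207 211 209 214 174 146 214 216 217 203 220 218 219 221 227
  224 224]
 [210 210 208 207 212 208 212 213 213 217 216 219 204 219 218 217 219 226
  224 224]
 [210 208 210 206 210 208 213 214 216 214 216 218 217 218 219 217 220 225
  223 224]
 [208 207 209 206 209 206 213 214 213 217 217 218 218 218 219 217 219 225
  224 222]
 [206 209 207 207 209 205 211 213 215 216 217 218 216 215 217 216 217 224
  222 221]
 [113 110  76 208 210 205 213 215 217 215 215 217 216 217 219 221 218 223
  223 223]
 [109  71  74 141 140 143 141 142 145 143 143 144 144 143 145 142 143 146
  144 146]
 [105  66  76 109 107 107 110 111 113 113 110 113 112 112 112 112 112 112
  114 109]]
go [-0.4612, -0.1441, 0.0405] [0.0009, -0.0001, -1.0012] rows>=11
go [-0.4612, -0.1441, 0.0405] [-0.0001, -0.0009, 0.9988] rows>=11
```

The first nut stands in bay a: its dark front face and shadow show at the projected spot (276,225). Next is the free nut in bay c. I'll measure its hole from close above before going down.

Emit:
play_rows --series '[[[-0.06,-0.02,-0.05,0,0,-0.09,0.4],[-0.13,-0.04,-0.05,0,0,-0.18,0.3],[-0.2,-0.06,-0.05,0,0,-0.27,0.27],[-0.27,-0.08,-0.05,0,0,-0.36,0.27],[-0.33,-0.1,-0.05,0,0,-0.45,0.27],[-0.39,-0.12,-0.05,0,0,-0.54,0.27],[-0.43,-0.13,-0.05,0,0,-0.63,0.27],[-0.46,-0.144,-0.05,0,0,-0.72,0.27],[-0.46,-0.144,-0.05,0,0,-0.81,0.27],[-0.46,-0.144,-0.02,0,0,-0.9,0.27],[-0.46,-0.144,0.02,0,0,-1,0.27],[-0.46,-0.144,0.04,0,0,-1,0.27],[-0.46,-0.144,0.04,0,0,-1,0.27]]]'

```text
time: 38.95
ee_pos: [540.5, -88.8, 67.7]
tool_rot: [3.141, -0.005, 3.04]
ft_force: [0.1, -0.4, 0.3]
width: 23.1
gripper_force: 0.0
```

```bash
python3 -c "
from m import *
s=st();d=grab('wrist','w20');im=np.asarray(d['img']).astype(int)
u,v=proj(d,T(-18.3,-63.3,14));print(u,v)
m=(im[...,2]-im[...,1]>8)&(im.max(2)<170)
for c in blobs(m,40):
  (a,b),rr=cv2.minEnclosingCircle(c)
  if b<330 and abs(a-u)<140 and im[int(b),int(a),2]<im[int(b),int(a),0]+60: print(np.round([a,b,rr]),cv2.contourArea(c),np.round(TR.inv().apply(plane(d,a,b,14)-TC),1))
g=cv2.cvtColor(np.asarray(d['img']),cv2.COLOR_RGB2GRAY);u,v=int(u),int(v);print(g[v-48:v+60:6,u-45:u+60:5])"
```

```text
{'time': 38.95, 'qpos': [-0.163, 0.384, -0.244, 0.948, 0.001, -0.061], 'ee_pos': [540.474, -88.75, 67.716], 'tool_rot': [3.141, -0.005, 3.04], 'ft_force': [0.086, -0.397, 0.272], 'width': 23.052, 'gripper_force': 0.0}
280.86611790584107 236.82794420730653
[281. 237.   7.] 119.5 [-17.9 -63.4  14. ]
[384. 260.   7.] 116.5 [-0.   9.4 14. ]
[381. 284.   7.] 95.0 [18.5  9.1 14. ]
[[227 228 228 227 226 227 224 223 222 155 155 159 155 156 154 159 157 107
  156 157 158]
 [228 228 227 227 224 224 224 224 222 157 156 157 157 157 157 156 154  99
  156 156 154]
 [226 225 224 223 223 223 222 221 221 186 156 157 157 156 157 153 152 100
  157 153 154]
 [226 225 225 223 223 222 221 221 219 219 155 155 157 157 152 157 156  94
  157 154 155]
 [229 228 228 226 226 226 226 224 223 222 223 157 158 160 158 158 158  99
  158 159 158]
 [227 224 225 224 223 222 222 224 224 174 155 156 161 154 153 220 218 123
  158 160 158]
 [224 221 222 222 222 220 220 111 106 102 145 153 158 218 218 218 219 120
  219 156 217]
 [222 222 221 221 222 219 218 218 217 176 218 215 153 216 216 218 217 119
  219 155 217]
 [226 223 
[... 180 characters left out ...]
9 112  73 111 126 194 188 172 167 159 167 161  74 106 104 168
  222 163 219]
 [223 105 111 110  74  98 111 162 164 103 101 161 159 157  76 108 111 186
  224 215 217]
 [ 67 105 105  90  72 217 128 160 109 101 100 148 159 158  72 106 111 108
   73  70 216]
 [ 74 109 107  70  72 215 191 157 158 123 146 157 158 155  74  72 108 106
   81  82 181]
 [ 81 101 107  66  68 168 219 151 171 181 191 189 195 153  71  74 107 109
   76  74  71]
 [102 103 107  67  67 127 215 205 200 207 211 215 213 215  72  70 107 105
  108  72  69]
 [ 61  55 155  69  67 213 211 213 214 213 214 215 214 217  72  79 168  67
   72  68  69]
 [ 61  59  77  66  60 214 215 212 212 213 213 215 213 214  68  75  88  68
   70  70  81]]
```

The hole is confirmed at tray (-17.9,-63.4). The fingertips measure only about 8 mm thick, so there is clearance to the rib. Descending to grip.

```bash
python3 -c "
from h import *
go(T(-22.5,-63.6,7.5),tip(0))
s=r.read_state();s['ee_pos']=T(-22.5,-63.6,60);s['tool_rot']=[np.pi,0,3.0456];go(T(-25,74,60),tip(0),s)"
```

```text
go [-0.0079, 0.0012, 0.2033] [0.0004, -0.0021, -0.0036] rows>=2
go [0.0083, 0.4587, 0.0] [-0.0, -0.0, 0.0] rows>=3
```

Emit:
play_rows --series '[[[-0.008,0.001,0.05,0,-0.002,-0.004,0.3],[-0.008,0.001,0.1,0,-0.002,-0.004,0.3],[-0.008,0.001,0.14,0,-0.002,-0.004,0.3],[-0.008,0.001,0.17,0,-0.002,-0.004,0.3],[-0.008,0.001,0.19,0,-0.002,-0.004,0.3],[-0.008,0.001,0.203,0,-0.002,-0.004,0.3],[-0.008,0.001,0.203,0,-0.002,-0.004,0.3],[-0.008,0.001,0.203,0,-0.002,-0.004,0],[-0.008,0.001,0.203,0,-0.002,-0.004,0],[-0.008,0.001,0.203,0,-0.002,-0.004,0],[-0.008,0.001,0.203,0,-0.002,-0.004,0]]]'

```text
time: 40.1
ee_pos: [544.3, -88.9, 8.8]
tool_rot: [3.141, 0.002, 3.05]
ft_force: [-0.4, 0.5, 2.7]
width: 15.6
gripper_force: 59.0
```

```bash
python3 -c "
from h import *
s=st()"
```

```text
{'time': 40.1, 'qpos': [-0.162, 0.447, -0.319, 0.802, 0.001, -0.071], 'ee_pos': [544.266, -88.888, 8.839], 'tool_rot': [3.141, 0.002, 3.05], 'ft_force': [-0.412, 0.461, 2.666], 'width': 15.589, 'gripper_force': 58.971}
```

Emit:
play_rows --series '[[[0,0,-0.06,0,0,0,0],[0,0,-0.14,0,0,0,0],[0,0.05,-0.18,0,0,0,0],[0,0.15,-0.18,0,0,0,0],[0,0.28,-0.18,0,0,0,0],[0.008,0.4,-0.18,0,0,0,0],[0.008,0.459,-0.18,0,0,0,0],[0.008,0.459,-0.15,0,0,0,0],[0.008,0.459,-0.08,0,0,0,0],[0.008,0.459,-0.03,0,0,0,0],[0.008,0.459,-0.008,0,0,0,0],[0.008,0.459,-0.008,0,0,0,0],[0.008,0.459,-0.008,0,0,0,0.3],[0.008,0.459,-0.008,0,0,0,0.4],[0.008,0.459,-0.008,0,0,0,0.4],[0.008,0.459,-0.1,0,0,0,0.4],[0.008,0.459,-0.25,0,0,0,0.5],[0.008,0.459,-0.4,0,0,0,1],[0.008,0.459,-0.5,0,0,0,1],[0.008,0.459,-0.5,0,0,0,1]]]'

```text
time: 42.1
ee_pos: [556.4, 48.6, 163.5]
tool_rot: [3.14, 0.01, 3.05]
ft_force: [-0.1, -0.7, 0.4]
width: 83.4
gripper_force: 0.0
```

```bash
python3 -c "
from m import *
s=st();d=grab('wrist','w21');im=np.asarray(d['img']).astype(int)
m=(im[...,2]-im[...,1]>8)&(im.max(2)<170)&(im[...,2]-im[...,0]<60)
for c in blobs(m,25):
  (a,b),rr=cv2.minEnclosingCircle(c);q=TR.inv().apply(plane(d,a,b,14)-TC)
  if abs(q[0])<66 and abs(q[1])<113: print(np.round([a,b,rr]),cv2.contourArea(c),np.round(q,1))
g=cv2.cvtColor(np.asarray(d['img']),cv2.COLOR_RGB2GRAY)
for x,y,z in((-20,74,14),(20,74,22)):
  u,v=proj(d,T(x,y,z)).astype(int);print(x,y,u,v);print(g[v-24:v+25:4,u-24:u+25:3])
go((571,-50,230),down(1.476))"
```

```text
{'time': 42.1, 'qpos': [0.087, 0.318, -0.078, 1.165, 0.0, 0.178], 'ee_pos': [556.425, 48.609, 163.522], 'tool_rot': [3.14, 0.01, 3.05], 'ft_force': [-0.073, -0.687, 0.418], 'width': 83.369, 'gripper_force': 0.0}
[203. 199. 165.] 223.0 [-18.   -1.7  14. ]
[215. 216.   5.] 49.0 [-0.1  9.  14. ]
[279. 196.   5.] 48.5 [-21.5  73.8  14. ]
[126. 227.   5.] 48.0 [ 12.5 -81.9  14. ]
[215. 233.   4.] 47.5 [18.   8.5 14. ]
[280. 216.   4.] 45.5 [-0.3 74.7 14. ]
-20 74 279 196
[[207 204 204 202 203 204 202 201 199 198 197 198 197 197 199 198 199]
 [208 208 207 207 205 205 206 205 205 204 204 204 204 201 200 201 200]
 [207 208 208 207 206 205 204 203 204 203 202 202 201 201 200 200 199]
 [210 209 206 208 204 209 169 131 124 115 108 133 134 200 200 198 199]
 [210 208 209 208 207 204 205 204 203 203 202 164 137 203 203 202 202]
 [206 206 205 204 204 202 203 123 120 121 203 167 141 203 199 199 198]
 [204 204 203 202 202 202 204 125 123 121 196 175 135 201 199 198 197]
 [207 208 205 205 204 205 206 203 160 201 204 202 202 201 201 201 202]
 [210 209 209 208 207 206 195 187 162 149 136 141 139 204 201
[... 595 characters left out ...]
207 206 207 206 207 194  99  89  87  93 103 132 146 142 203 200 201]
 [211 208 209 208 209 170  94  95  88  93  96 120 144 191 206 205 204]
 [205 203 203 202 203 202 201 200 201 200 200 199 202 200 201 201 198]
 [204 206 201 202 201 202 200 201 200 201 201 201 200 200 199 200 199]
 [201 202 200 201 200 200 202 199 200 199 200 199 200 200 198 200 200]
 [205 204 204 202 204 204 203 202 202 200 201 202 201 201 200 200 200]
 [204 205 203 203 203 202 204 202 203 201 203 201 203 203 204 205 202]
 [201 202 204 201 202 203 202 202 201 201 203 201 202 202 200 201 200]
 [201 197 200 199 197 199 196 198 198 197 197 196 196 197 199 198 199]]
go [-0.0835, -0.322, -0.2297] [0.004, 0.0025, 1.0022] rows>=11
```

Bay a now holds 3 nuts: flat ones at (-21,74) and (0,75), plus the standing one, because a neighbour came along in the grip. Bay b has 2. I'll check bay c with numbers only, since my picture budget is used up.

Emit:
play_rows --series '[[[0,-0.05,-0.05,0,0,0.09,1],[0,-0.09,-0.1,0,0,0.18,1],[-0.02,-0.13,-0.14,0,0,0.27,1],[-0.03,-0.17,-0.18,0,0,0.36,1],[-0.05,-0.21,-0.2,0,0,0.45,1],[-0.06,-0.25,-0.2,0,0,0.54,1],[-0.07,-0.29,-0.2,0,0,0.63,1],[-0.08,-0.32,-0.2,0,0,0.72,1],[-0.083,-0.32,-0.2,0,0,0.81,1],[-0.083,-0.32,-0.2,0,0,0.9,1],[-0.083,-0.32,-0.2,0,0,1,1],[-0.083,-0.32,-0.2,0,0,1,1],[-0.083,-0.32,-0.2,0,0,1,1]]]'

```text
time: 43.45
ee_pos: [569.5, -49.4, 217.7]
tool_rot: [3.141, -0.001, 1.483]
ft_force: [0.6, -0.4, -0.7]
width: 85.3
gripper_force: 0.0
```

```bash
cat > warp.py <<'E'
from m import *
def warp(d,y0,y1,x0,x1,z=14,k=1.0):
    c=[(x0,y0),(x1,y0),(x1,y1),(x0,y1)]
    src=np.float32([proj(d,T(x,y,z)) for x,y in c]);dst=np.float32([((y-y0)*k,(x-x0)*k) for x,y in c])
    g=cv2.cvtColor(np.asarray(d['img']),cv2.COLOR_RGB2GRAY)
    return cv2.warpPerspective(g,cv2.getPerspectiveTransform(src,dst),(int((y1-y0)*k),int((x1-x0)*k)),flags=cv2.INTER_AREA)
def show(w):
    for i,l in enumerate(w): print('%3d '%i+''.join(' .:-=+*#%@'[9-min(9,int(v)//24)] for v in l))
E
python3 -c "
from warp import *
st();d=grab('wrist','w22');show(warp(d,-113,-35,-30,35,k=1))"
```

```text
{'time': 43.45, 'qpos': [-0.087, 0.323, 0.071, 1.318, 0.001, 1.571], 'ee_pos': [569.519, -49.428, 217.681], 'tool_rot': [3.141, -0.001, 1.483], 'ft_force': [0.631, -0.362, -0.68], 'width': 85.301, 'gripper_force': 0.0}
  0 ******+=========--............................................................
  1 ******+==========-:...........................................................
  2 **+***+===========-...........................................................
  3 ******+===========-:..........................................................
  4 ******++==========-:..........................................................
  5 ******+===========-:..........................................................
  6 *****++===========-:..........................................................
  7 *****++===========-:..........................................................
  8 ++****++==========-:..........................................................
  9 ******+===========-:..........................................................
 10 ******+===========-:...........................
[... 3810 characters left out ...]
             . ..   .. .............   
 57 ******+===========-:                                     .       ... ......   
 58 *****++===========-:                                     .       ......  ..   
 59 *****++===========-:                                     .....   .. .......   
 60 *****++===========-:                                       ..  .  . .......   
 61 *++**++===========-:                                                          
 62 *****++===========-:                                                          
 63 *****++==-=======-:.                                                          
 64 *****++==========-:                                                    .  .
```

Bay c holds 3 nuts: one flat at (12,-82) and two standing on edge. The total is 8, split 3/2/3, with the nuts below the cover line. Next I'll locate the cover and collar afresh.

```bash
python3 -c "
from m import *
for n in('scene','side'):
  d=grab(n);mk=masks(d)
  for c in blobs(mk['red'],60):
    (u,v),wh,a=cv2.minAreaRect(c);print(n,'red',np.round([u,v,*wh]),np.round(plane(d,u,v,28)))
  for c in blobs(mk['orange'],60):
    (u,v),wh,a=cv2.minAreaRect(c);print(n,'or',np.round([u,v,*wh]),np.round(plane(d,u,v,13)))
go((530,200,170),down(2.3))
s=r.read_state();s['ee_pos']=[530,200,170];s['tool_rot']=[np.pi,0,2.3];go((525,311,160),down(3.094),s)"
```

```text
scene red [329. 159.  40.   9.] [377. -42.  28.]
scene red [408. 309.   9.  39.] [525. 311.  28.]
scene or [265. 312.  27.  29.] [725. 133.  13.]
scene or [282. 135.  16.  14.] [ 400. -179.   13.]
side red [384. 214.  33.   9.] [369. -36.  28.]
side red [305. 340.  38.   6.] [522. 300.  28.]
side or [203. 261.  17.  24.] [731. 121.  13.]
side or [366. 176.   9.  14.] [ 398. -189.   13.]
go [0.8163, -0.2055, 0.161] [0.0009, -0.0001, -0.5206] rows>=6
go [0.287, 0.2341, 0.0333] [0.0, 0.0, -0.5055] rows>=6
```

Both are where I left them. Moving above the cover.

Emit:
play_rows --series '[[[0.12,-0.03,0.02,0,0,-0.09,1],[0.25,-0.06,0.04,0,0,-0.18,1],[0.4,-0.1,0.07,0,0,-0.27,1],[0.55,-0.14,0.1,0,0,-0.36,1],[0.7,-0.18,0.13,0,0,-0.45,1],[0.816,-0.205,0.16,0,0,-0.52,1],[0.816,-0.205,0.16,0,0,-0.52,1]]]'

```text
time: 44.3
ee_pos: [529.6, 203.7, 169.2]
tool_rot: [3.141, -0.001, 2.306]
ft_force: [0.5, -0.6, 0.7]
width: 85.4
gripper_force: 0.0
```

Emit:
play_rows --series '[[[0.06,0.05,0.01,0,0,-0.09,1],[0.12,0.1,0.01,0,0,-0.18,1],[0.18,0.15,0.02,0,0,-0.27,1],[0.24,0.2,0.03,0,0,-0.36,1],[0.287,0.234,0.033,0,0,-0.45,1],[0.287,0.234,0.033,0,0,-0.505,1],[0.287,0.234,0.033,0,0,-0.505,1],[0.287,0.234,0.033,0,0,-0.505,1]]]'

```text
time: 45.1
ee_pos: [526.6, 310.4, 160.8]
tool_rot: [3.141, 0.002, 3.087]
ft_force: [-0.0, -0.6, -0.2]
width: 85.4
gripper_force: 0.0
```

```bash
python3 -c "
from m import *
s=st();d=grab('wrist','w23');mk=masks(d)
im=np.asarray(d['img']).astype(int)
red=(im[...,0]>200)&(im[...,1]<80)
for c in blobs(red,100):
  x,y,w,h=cv2.boundingRect(c);print((x,y,w,h),cv2.minAreaRect(c),plane(d,x+(w-1)/2,y,43),plane(d,x+(w-1)/2,y+h-1,43))
b=blobs(mk['white'],3000)
for c in b: print(cv2.contourArea(c),[(p.tolist(),np.round(plane(d,*p.astype(float),9)[:2]).tolist()) for p in cv2.approxPolyDP(cv2.convexHull(c),8,True)[:,0]])
# holes: expected
C=np.array([525,311,9.]);print([proj(d,C+R.from_euler('z',3.094).apply([k*127,0,0])) for k in(1,-1)])
for c in blobs(mk['black'],60):
  x,y,w,h=cv2.boundingRect(c);
  if w<80: print('blk',(x,y,w,h),plane(d,x+w/2-.5,y+h/2-.5,9))
go((525.2,311.3,60),down(3.094))"
```

```text
{'time': 45.1, 'qpos': [0.533, 0.413, 0.062, 1.218, -0.001, 0.588], 'ee_pos': [526.582, 310.405, 160.785], 'tool_rot': [3.141, 0.002, 3.087], 'ft_force': [-0.049, -0.636, -0.243], 'width': 85.376, 'gripper_force': 0.0}
(273, 164, 17, 42) ((281.0, 184.5), (41.0, 16.0), 90.0) [491.54458919 313.25792323  43.        ] [527.87995796 311.30738553  43.        ]
40568.0 [([360, 34], [387.0, 388.0]), ([344, 317], [671.0, 375.0]), ([219, 318], [664.0, 234.0]), ([199, 35], [380.0, 248.0])]
7325.0 [([0, 195], [511.0, 32.0]), ([73, 198], [518.0, 104.0]), ([91, 317], [655.0, 91.0]), ([16, 305], [635.0, 11.0])]
[array([279.43900698,  52.924365  ]), array([281.13989513, 305.35716312])]
blk (271, 45, 19, 20) [399.43052823 317.46775112   9.        ]
go [0.0054, 0.0029, 0.3361] [0.0003, 0.0011, -0.0047] rows>=3
```

```bash
python3 -c "
from h import *
go((525.3,311.4,17.5),down(3.094))"
```

```text
go [0.0054, 0.0032, 0.4778] [0.0003, 0.0011, -0.0047] rows>=3
```

Emit:
play_rows --series '[[[0.005,0.003,0.1,0,0.001,-0.005,1],[0.005,0.003,0.22,0,0.001,-0.005,0.8],[0.005,0.003,0.33,0,0.001,-0.005,0.6],[0.005,0.003,0.41,0,0.001,-0.005,0.5],[0.005,0.003,0.455,0,0.001,-0.005,0.5],[0.005,0.003,0.477,0,0.001,-0.005,0.5],[0.005,0.003,0.477,0,0.001,-0.005,0.5],[0.005,0.003,0.477,0,0.001,-0.005,0],[0.005,0.003,0.477,0,0.001,-0.005,0],[0.005,0.003,0.477,0,0.001,-0.005,0],[0.005,0.003,0.477,0,0.001,-0.005,0],[0.005,0.003,0.477,0,0.001,-0.005,0]]]'

```text
time: 46.35
ee_pos: [526.1, 312.5, 19.1]
tool_rot: [3.14, 0.002, 3.097]
ft_force: [-0.9, -1.4, 5.4]
width: 14.7
gripper_force: 60.1
```

```bash
python3 -c "
from h import *
s=st();s['ee_pos'][2]=130;go((560,60,130),down(1.9),s)
s['ee_pos']=[560,60,130];s['tool_rot']=[np.pi,0,1.9];go((572.2,-27.1,110),down(1.476),s)"
```

```text
{'time': 46.35, 'qpos': [0.536, 0.521, -0.151, 0.897, 0.0, 0.58], 'ee_pos': [526.053, 312.462, 19.113], 'tool_rot': [3.14, 0.002, 3.097], 'ft_force': [-0.871, -1.392, 5.445], 'width': 14.678, 'gripper_force': 60.099}
go [-0.1503, -0.8357, -0.0011] [0.0019, 0.0006, 0.7622] rows>=8
go [-0.2879, -0.0554, 0.0667] [-0.0, -0.0, 0.2699] rows>=3
```

Emit:
play_rows --series '[[[0,0,-0.03,0,0,0,0],[0,0,-0.09,0,0,0,0],[0,0,-0.17,0,0,0,0],[0,0,-0.26,0,0,0,0],[0,0,-0.34,0,0,0,0],[0,-0.03,-0.38,0,0,0.05,0],[-0.02,-0.1,-0.38,0,0,0.12,0],[-0.04,-0.18,-0.38,0,0,0.2,0],[-0.05,-0.26,-0.38,0,0,0.28,0],[-0.07,-0.34,-0.38,0,0,0.36,0],[-0.08,-0.42,-0.38,0,0,0.44,0],[-0.1,-0.5,-0.38,0,0,0.52,0],[-0.11,-0.58,-0.38,0,0,0.6,0],[-0.12,-0.66,-0.38,0,0,0.68,0],[-0.14,-0.74,-0.38,0,0,0.74,0],[-0.15,-0.81,-0.38,0,0,0.762,0],[-0.15,-0.836,-0.38,0,0,0.762,0],[-0.15,-0.836,-0.38,0,0,0.762,0]]]'

```text
time: 48.15
ee_pos: [558.8, 58.7, 131.8]
tool_rot: [3.141, -0.001, 1.9]
ft_force: [0.3, -0.1, -3.6]
width: 14.9
gripper_force: 58.8
```

```bash
python3 -c "
from h import *
s=st();go((572.2,-27.1,110),down(1.476))"
```

```text
{'time': 48.15, 'qpos': [0.104, 0.35, -0.114, 1.106, 0.001, 1.346], 'ee_pos': [558.835, 58.654, 131.816], 'tool_rot': [3.141, -0.001, 1.9], 'ft_force': [0.277, -0.083, -3.578], 'width': 14.886, 'gripper_force': 58.763}
go [-0.2849, -0.0502, 0.0725] [0.0, -0.0004, 0.2698] rows>=3
```

Emit:
play_rows --series '[[[-0.08,-0.01,0,0,0,0.09,0],[-0.18,-0.03,0,0,0,0.18,0],[-0.26,-0.045,0.02,0,0,0.27,0],[-0.285,-0.05,0.05,0,0,0.27,0],[-0.285,-0.05,0.07,0,0,0.27,0],[-0.285,-0.05,0.072,0,0,0.27,0],[-0.285,-0.05,0.072,0,0,0.27,0],[-0.285,-0.05,0.072,0,0,0.27,0]]]'

```text
time: 48.95
ee_pos: [572.6, -25.3, 110.1]
tool_rot: [3.141, -0.001, 1.478]
ft_force: [-0.2, 0.7, -3.9]
width: 15.1
gripper_force: 58.8
```

```bash
python3 -c "
from m import *
s=st();d=grab('wrist','w24')
# cover relative to the tool: hole seen near the stud
p=np.array(s['ee_pos']);zt=p[2]-12.6+5
R0=R.from_euler('xyz',s['tool_rot'])
h=p+R0.apply([127,0,0]);h[2]=zt;print('exp hole px',proj(d,h),'stud px',proj(d,T(0,127,71)))
im=np.asarray(d['img']);u,v=proj(d,h).astype(int)
g=cv2.cvtColor(im,cv2.COLOR_RGB2GRAY);v0=max(v-40,0);print(v0,u-40);print(g[v0:v+40:4,u-40:u+41:4])
go((572.2,-27.1,85),down(1.476))"
```

```text
{'time': 48.95, 'qpos': [-0.045, 0.384, -0.122, 1.065, 0.001, 1.618], 'ee_pos': [572.645, -25.328, 110.109], 'tool_rot': [3.141, -0.001, 1.478], 'ft_force': [-0.198, 0.692, -3.902], 'width': 15.117, 'gripper_force': 58.782}
exp hole px [276.81118011 -16.82502491] stud px [276.79176921  15.21164115]
0 236
[[147 146 143 146 148 217 215 210 155  87  84  89  87  86 139 213 214 212
  213 211 204]
 [148 145 144 146 207 211 215 211 216 192 169 127 153 173 215 212 214 211
  211 212 206]
 [150 145 144 146 201 214 214 212 213 215 215 212 212 214 214 213 215 213
  212 211 203]
 [152 147 146 147 199 202 215 212 214 216 216 212 210 214 214 212 215 214
  212 210 206]
 [151 146 145 147 144 215 215 210 215 216 217 210 209 212 215 214 216 213
  211 210 207]
 [148 147 142 148 151 216 217 213 214 217 215 212 211 214 215 214 215 214
  211 212 207]]
go [-0.0056, -0.0012, 0.0838] [0.0003, -0.0005, 0.0014] rows>=1
```

```bash
python3 -c "
from m import *
s=st();d=grab('wrist');g=cv2.cvtColor(np.asarray(d['img']),cv2.COLOR_RGB2GRAY).astype(int)
for v in range(0,7): 
  x=np.where(g[v,255:310]<185)[0]+255;print(v,x.min() if len(x) else 0,x.max() if len(x) else 0,len(x))
h=np.array(s['ee_pos'])+R.from_euler('xyz',s['tool_rot']).apply([127,0,0]);h[2]=s['ee_pos'][2]-7.6;print(proj(d,h),proj(d,h+[1,0,0])-proj(d,h))
red=(np.asarray(d['img'])[...,0]>180)&(np.asarray(d['img'])[...,1]<80)
for c in blobs(red[:,200:360],60): 
  x,y,w,hh=cv2.boundingRect(c);print('red',x+200,y,w,hh)
t=np.array(s['ee_pos']);R0=R.from_euler('xyz',s['tool_rot'])
for q in([35,8,0],[35,-8,0]): 
  p=t+R0.apply(q);p[2]=t[2]-12.6+39;print(proj(d,p))"
```

```text
{'time': 49.0, 'qpos': [-0.045, 0.384, -0.122, 1.064, 0.001, 1.619], 'ee_pos': [572.692, -25.475, 110.154], 'tool_rot': [3.141, -0.001, 1.478], 'ft_force': [-0.24, -0.581, -3.145], 'width': 15.221, 'gripper_force': 58.782}
0 267 294 28
1 268 292 25
2 269 291 23
3 271 290 20
4 273 288 16
5 276 286 11
6 0 0 0
[276.72836119 -16.84351796] [ 2.32414028 -0.24910595]
red 263 271 35 80
[296.53789142 211.35369905]
[256.69485973 211.36417677]
```

Emit:
play_rows --series '[[[-0.007,-0.0015,0.03,0,0,0.001,0],[-0.007,-0.0015,0.06,0,0,0.001,0],[-0.007,-0.0015,0.08,0,0,0.001,0],[-0.007,-0.0015,0.1,0,0,0.001,0],[-0.007,-0.0015,0.12,0,0,0.001,0],[-0.007,-0.0015,0.13,0,0,0.001,0],[-0.007,-0.0015,0.13,0,0,0.001,0]]]'

```text
time: 49.75
ee_pos: [571.6, -28.3, 70.3]
tool_rot: [-3.141, -0.001, 1.475]
ft_force: [-0.1, 0.3, -3.7]
width: 14.7
gripper_force: 58.9
```

```bash
python3 -c "
from h import *
s=st();go((572.2,-27.5,49),down(1.476))"
```

```text
{'time': 49.75, 'qpos': [-0.05, 0.416, -0.183, 0.973, 0.001, 1.617], 'ee_pos': [571.617, -28.35, 70.279], 'tool_rot': [-3.141, -0.001, 1.475], 'ft_force': [-0.092, 0.315, -3.744], 'width': 14.668, 'gripper_force': 58.855}
go [0.003, 0.0017, 0.0709] [-0.0005, -0.0004, -0.0008] rows>=1
```

The stud has entered its hole with no contact force. Continuing down past the short pin.

Emit:
play_rows --series '[[[0.003,0.002,0.015,0,0,0,0],[0.003,0.002,0.03,0,0,0,0],[0.003,0.002,0.045,0,0,0,0],[0.003,0.002,0.055,0,0,0,0],[0.003,0.002,0.065,0,0,0,0],[0.003,0.002,0.07,0,0,0,0],[0.003,0.002,0.07,0,0,0,0]]]'

```text
time: 50.45
ee_pos: [572.5, -27.5, 49.6]
tool_rot: [-3.141, -0.001, 1.475]
ft_force: [-0.2, 0.4, -2.9]
width: 14.7
gripper_force: 58.8
```

```bash
python3 -c "
from h import *
s=st()"
```

```text
{'time': 50.45, 'qpos': [-0.048, 0.436, -0.21, 0.925, 0.001, 1.619], 'ee_pos': [572.532, -27.543, 49.636], 'tool_rot': [-3.141, -0.001, 1.475], 'ft_force': [-0.225, 0.425, -2.881], 'width': 14.728, 'gripper_force': 58.817}
```

Emit:
play_rows --series '[[[0,0,0.004,0,0,0,0],[0,0,0.005,0,0,0,0],[0,0,0.005,0,0,0,0.3],[0,0,0.005,0,0,0,0.5],[0,0,0.005,0,0,0,0.5],[0,0,0.0,0,0,0,0.6],[0,0,-0.1,0,0,0,0.6],[0,0,-0.25,0,0,0,1],[0,0,-0.36,0,0,0,1],[0,0,-0.36,0,0,0,1],[0,0,-0.36,0,0,0,1]]]'

```text
time: 51.55
ee_pos: [573.0, -27.6, 158.5]
tool_rot: [3.14, -0.001, 1.475]
ft_force: [-0.2, -0.1, 0.7]
width: 85.5
gripper_force: 0.0
```

```bash
python3 -c "
from m import *
s=st();d=grab('wrist','w25');mk=masks(d)
for c in blobs(mk['white'],3000): print([(p.tolist(),np.round(TR.inv().apply(plane(d,*p.astype(float),39)-TC),1).tolist()) for p in cv2.approxPolyDP(cv2.convexHull(c),8,True)[:,0]])
for c in blobs(mk['orange'],10): print('or',cv2.boundingRect(c))
print(proj(d,T(0,127,71)),proj(d,T(0,-127,50)))
for n in('scene','side'):
  e=grab(n)
  for c in blobs(masks(e)['orange'],60):
    (u,v),wh,a=cv2.minAreaRect(c);print(n,'or',np.round([u,v,*wh]),np.round(plane(e,u,v,13)))
go((401,-195,130),down(1.476))"
```

```text
{'time': 51.55, 'qpos': [-0.048, 0.352, -0.041, 1.177, 0.001, 1.618], 'ee_pos': [573.01, -27.615, 158.474], 'tool_rot': [3.14, -0.001, 1.475], 'ft_force': [-0.188, -0.131, 0.671], 'width': 85.493, 'gripper_force': 0.0}
[([370, 24], [72.4, 143.9, 39.0]), ([348, 337], [72.6, -139.1, 39.0]), ([211, 338], [-67.2, -139.9, 39.0]), ([188, 24], [-67.6, 143.8, 39.0])]
[([540, 98], [216.0, 90.4, 39.0]), ([536, 133], [219.1, 62.6, 39.0]), ([516, 152], [205.5, 46.9, 39.0]), ([482, 158], [177.2, 41.8, 39.0]), ([460, 144], [156.3, 53.6, 39.0]), ([457, 131], [152.1, 64.3, 39.0]), ([490, 83], [172.9, 101.8, 39.0]), ([523, 81], [199.3, 103.3, 39.0])]
or (269, 27, 14, 27)
or (272, 330, 9, 7)
[275.58165352  36.60197348] [276.74057803 334.1627818 ]
scene or [269. 317.  19.  29.] [726. 146.  13.]
scene or [265. 308.  11.  14.] [721. 128.  13.]
side or [203. 261.  17.  24.] [730. 121.  13.]
side or [366. 176.   9.  14.] [ 398. -189.   13.]
go [-0.6103, -0.5129, 0.0892] [-0.0014, -0.0003, -0.0008] rows>=5
```

The cover outline fits flat at the rim height, offset by only about 2–3 mm, and both pins show through. Now the collar.

Emit:
play_rows --series '[[[-0.1,-0.09,0,0,0,0,1],[-0.2,-0.18,0,0,0,0,1],[-0.3,-0.27,0,0,0,0,1],[-0.4,-0.36,0,0,0,0,1],[-0.5,-0.45,0.03,0,0,0,1],[-0.565,-0.51,0.09,0,0,0,1],[-0.565,-0.51,0.09,0,0,0,1],[-0.565,-0.51,0.09,0,0,0,1]]]'

```text
time: 52.5
ee_pos: [403.3, -181.6, 129.9]
tool_rot: [-3.14, -0.001, 1.473]
ft_force: [0.6, 0.3, 0.1]
width: 85.5
gripper_force: 0.0
```

```bash
python3 -c "
from m import *
s=st();d=grab('wrist','w26')
for c in blobs(masks(d)['orange'],100):
  (u,v),rr=cv2.minEnclosingCircle(c);print(u,v,rr,plane(d,u,v,22))
go((400.5,-180.5,6.5),down(1.476))"
```

```text
{'time': 52.5, 'qpos': [-0.424, 0.161, -0.386, 1.026, 0.001, 1.245], 'ee_pos': [403.259, -181.646, 129.947], 'tool_rot': [-3.14, -0.001, 1.473], 'ft_force': [0.601, 0.318, 0.108], 'width': 85.52, 'gripper_force': 0.0}
276.1377868652344 206.39370727539062 22.569704055786133 [ 401.56373233 -179.62246915   22.        ]
go [0.0018, -0.0123, 0.4131] [-0.0003, -0.0006, -0.0011] rows>=3
```

Emit:
play_rows --series '[[[0.003,-0.01,0.1,0,0,0,1],[0.003,-0.01,0.22,0,0,0,1],[0.003,-0.01,0.32,0,0,0,0.8],[0.003,-0.01,0.38,0,0,0,0.75],[0.003,-0.01,0.405,0,0,0,0.7],[0.003,-0.01,0.41,0,0,0,0.7],[0.003,-0.01,0.41,0,0,0,0.3],[0.003,-0.01,0.41,0,0,0,0.3],[0.003,-0.01,0.41,0,0,0,0.3],[0.003,-0.01,0.41,0,0,0,0.3],[0.003,-0.01,0.41,0,0,0,0.3]]]'

```text
time: 53.65
ee_pos: [402.1, -180.5, 9.0]
tool_rot: [3.139, -0.0, 1.475]
ft_force: [-1.0, 2.9, 7.7]
width: 37.3
gripper_force: 59.8
```

```bash
python3 -c "
from h import *
s=st();s['ee_pos'][2]=110;go((584.8,99.7,110),down(1.476),s)"
```

```text
{'time': 53.65, 'qpos': [-0.423, 0.295, -0.58, 0.694, 0.001, 1.244], 'ee_pos': [402.067, -180.494, 9.0], 'tool_rot': [3.139, -0.0, 1.475], 'ft_force': [-0.963, 2.929, 7.712], 'width': 37.327, 'gripper_force': 59.834}
go [0.988, 0.5169, 0.0016] [0.0015, -0.0002, -0.0007] rows>=7
```

Emit:
play_rows --series '[[[0,0,-0.05,0,0,0,0.3],[0,0,-0.13,0,0,0,0.3],[0,0,-0.23,0,0,0,0.3],[0,0,-0.32,0,0,0,0.3],[0.08,0.04,-0.35,0,0,0,0.3],[0.2,0.11,-0.35,0,0,0,0.3],[0.33,0.18,-0.35,0,0,0,0.3],[0.46,0.25,-0.35,0,0,0,0.3],[0.59,0.32,-0.35,0,0,0,0.3],[0.72,0.38,-0.35,0,0,0,0.3],[0.85,0.45,-0.35,0,0,0,0.3],[0.95,0.5,-0.35,0,0,0,0.3],[0.987,0.517,-0.34,0,0,0,0.3],[0.987,0.517,-0.34,0,0,0,0.3],[0.987,0.517,-0.34,0,0,0,0.3],[0.987,0.517,-0.34,0,0,0,0.3]]]'

```text
time: 55.25
ee_pos: [583.3, 98.3, 110.2]
tool_rot: [-3.141, -0.0, 1.474]
ft_force: [0.7, -1.0, -1.3]
width: 37.8
gripper_force: 60.6
```

```bash
python3 -c "
from m import *
s=st();d=grab('wrist','w27')
for c in blobs(masks(d)['orange'],100):
  x,y,w,h=cv2.boundingRect(c);print((x,y,w,h),cv2.contourArea(c))
go((584.6,99.3,70),down(1.476))"
```

```text
{'time': 55.25, 'qpos': [0.167, 0.413, -0.074, 1.083, 0.0, 1.835], 'ee_pos': [583.27, 98.301, 110.227], 'tool_rot': [-3.141, -0.0, 1.474], 'ft_force': [0.655, -0.982, -1.326], 'width': 37.822, 'gripper_force': 60.576}
(240, 237, 80, 74) 4077.0
(436, 110, 68, 75) 1116.5
go [0.0038, 0.0037, 0.1342] [0.0, -0.0002, -0.0017] rows>=1
```

Emit:
play_rows --series '[[[0.004,0.004,0.04,0,0,-0.001,0.3],[0.004,0.004,0.07,0,0,-0.001,0.3],[0.004,0.004,0.09,0,0,-0.001,0.3],[0.004,0.004,0.11,0,0,-0.001,0.3],[0.004,0.004,0.125,0,0,-0.001,0.3],[0.004,0.004,0.135,0,0,-0.001,0.3],[0.004,0.004,0.135,0,0,-0.001,0.3]]]'

```text
time: 56.0
ee_pos: [585.0, 100.5, 68.9]
tool_rot: [-3.141, -0.0, 1.476]
ft_force: [-0.5, -0.2, -1.8]
width: 37.4
gripper_force: 60.6
```

```bash
python3 -c "
from h import *
s=st();go((584.6,99.3,50),down(1.476))"
```

```text
{'time': 56.0, 'qpos': [0.17, 0.449, -0.13, 0.992, 0.0, 1.835], 'ee_pos': [584.951, 100.51, 68.942], 'tool_rot': [-3.141, -0.0, 1.476], 'ft_force': [-0.516, -0.246, -1.778], 'width': 37.36, 'gripper_force': 60.563}
go [-0.0041, -0.0007, 0.0631] [-0.0004, -0.0002, 0.0002] rows>=1
```

The collar's underside is about 11 mm below the stud tip with no contact force, so it is on the stud. Lowering it onto the cover.

Emit:
play_rows --series '[[[-0.003,0,0.02,0,0,0,0.3],[-0.003,0,0.04,0,0,0,0.3],[-0.003,0,0.055,0,0,0,0.3],[-0.003,0,0.066,0,0,0,0.3],[-0.003,0,0.07,0,0,0,0.3],[-0.003,0,0.07,0,0,0,0.3]]]'

```text
time: 56.6
ee_pos: [585.1, 99.7, 48.3]
tool_rot: [-3.142, -0.001, 1.476]
ft_force: [-0.8, -0.1, -1.9]
width: 37.5
gripper_force: 60.6
```

```bash
python3 -c "
from h import *
s=st()"
```

```text
{'time': 56.6, 'qpos': [0.168, 0.468, -0.159, 0.944, 0.001, 1.834], 'ee_pos': [585.136, 99.681, 48.324], 'tool_rot': [-3.142, -0.001, 1.476], 'ft_force': [-0.773, -0.062, -1.914], 'width': 37.504, 'gripper_force': 60.587}
```

Nearly down: it should seat at about z = 48. I'll ease 1 mm lower, release, and rise clear.

Emit:
play_rows --series '[[[0,0,0.003,0,0,0,0.3],[0,0,0.003,0,0,0,0.5],[0,0,0.003,0,0,0,0.7],[0,0,0.003,0,0,0,0.7],[0,0,0,0,0,0,0.8],[0,0,-0.05,0,0,0,0.8],[0,0,-0.15,0,0,0,0.8],[0,0,-0.3,0,0,0,1],[0,0,-0.36,0,0,0,1],[0,0,-0.36,0,0,0,1],[0,0,-0.36,0,0,0,1]]]'

```text
time: 57.7
ee_pos: [585.2, 99.6, 156.4]
tool_rot: [3.141, -0.001, 1.476]
ft_force: [0.1, 0.1, -0.9]
width: 85.7
gripper_force: 0.0
```

```bash
python3 -c "
from warp import *
s=st();d=grab('wrist','w28')
for c in blobs(masks(d)['orange'],60):
  (u,v),rr=cv2.minEnclosingCircle(c);print('w',np.round([u,v,rr]),[np.round(plane(d,u,v,z)[:2],1).tolist() for z in(51,60)])
print(proj(d,T(0,127,63)))
for n in('scene','side'):
  e=grab(n);mk=masks(e)
  for c in blobs(mk['orange'],60):
    (u,v),wh,a=cv2.minAreaRect(c);print(n,np.round([u,v,*wh]),np.round(plane(e,u,v,51)))
  for c in blobs(mk['yellow'],60): print(n,'yel',np.round(cv2.minAreaRect(c)[0]))
  for c in blobs(mk['red'],60): print(n,'red',np.round(cv2.minAreaRect(c)[0]),np.round(cv2.minAreaRect(c)[1]))"
```

```text
{'time': 57.7, 'qpos': [0.168, 0.387, 0.008, 1.191, 0.0, 1.834], 'ee_pos': [585.178, 99.61, 156.391], 'tool_rot': [3.141, -0.001, 1.476], 'ft_force': [0.056, 0.092, -0.868], 'width': 85.71, 'gripper_force': 0.0}
w [437. 146.  33.] [[717.8, 140.0], [713.2, 141.0]]
w [280. 211.  23.] [[586.5, 98.1], [586.7, 100.6]]
[276.46980826 214.02337748]
scene [268. 321.  15.  28.] [740. 161.  51.]
scene [308. 254.   9.  17.] [594. 110.  51.]
scene yel [266. 310.]
scene yel [211. 133.]
scene yel [308. 244.]
scene red [267. 199.] [27. 11.]
side [203. 262.  17.  24.] [719. 158.  51.]
side [278. 240.  16.  11.] [585.  89.  51.]
side yel [321. 149.]
side red [384. 214.] [33.  9.]
side red [289. 196.] [ 6. 20.]
```

```bash
python3 -c "
from h import *
print(r.hand_in())"
```

```text
the job is handed in; nothing more can be done
None
```

I handed the job in at about 58 s with every step carried out, but the hand-in returned no verdict. By my measurements the 8 nuts lie 3/2/3 across bays a/b/c, with two of those in bay a moved there by hand and a third carried along in the same grip. The cover is seated flat over both pins, the collar is down on the long stud, and the shaker stands upright at its start spot, empty as far as I could see.

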